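Put the blue cell back on charge in its own spring-loaded bay

TASK

Put the blue rechargeable cell from the wooden tray back on charge in the charger bay with the blue label: plus end (white collar, steel button) against the fixed contact in the bay's tall head, minus end on the sprung slide, lying flat and fully down in its cradle, then let go of it. The sprung slide leaves too little room to lay it straight in, so push the slide back with the minus end, plus end raised clear of the head, and swing the plus end down. Leave the green cell in the tray, the red cell in its bay, and the mouse and glass on the desk where they are.

Things in the scene. Friction and masses are not known exactly. Their poses are not given: they have to be found in the camera images.
- cell_blue: Blue rechargeable cell, 26 mm diameter, 66 mm long, about 90 g, lying loose in one rest of the tray. Origin at the middle of its axis; its x runs to the plus end: blue can from x = -33 mm (flat steel minus end) to +31 mm, then a steel button 12 mm in diameter up to +33 mm. A white collar marks the plus end. It may be rolled about its axis; that does not matter.
- plus_blue (a point): Tip of the blue cell's plus button, 33 mm along x from the cell's origin.
- seat_blue (a point): Where the middle of the blue cell lies when home in the bay with the blue label, 57 mm above the desk. x runs along the bay, 25 degrees up from level, roughly to the robot's right, to the fixed contact face at x = +33 mm; z is square to the bay floor, which is 13 mm below along z. The cell rests on that floor. Nothing stands beside it for |x| under 14 mm, out to the next bay's cell.
- cradle_blue: Sloping bay with the blue label, fixed, 130 x 55 mm; axes as the seat, which is at z = 25 mm. The head (x = 33 to 65 mm, full width) rises 34 mm above the floor, up to 104 mm above the desk. Four ribs 7 mm high above the floor centre the cell: |x| from 14 to 24, |y| from 12.5 to 16.5 mm. Three bays (red, green, blue) stand 58 mm apart in any order.
- slide_blue (a joint): Sprung slide of the blue bay, in m: 0 free, grows as it is pushed away from the head, stops at 0.018. 20 mm wide, 17 mm high above the floor; its upright face is at x = -24 mm from the seat when free, so 57 mm is free to the head. Spring: 3 N at 0, 6 N at 0.009, 9 N at 0.018. A cell at home holds it at 0.009; friction may hold a released cell high until pressed down.
- tray: Fixed wooden tray, 124 x 174 mm, origin under its middle; floor 8 mm and rim 13 mm above the desk. Two rests along its x, at y = +31 and -31 mm, hold the blue and the green cell, plus ends to +x, axes 21 mm above the desk. Ribs 7 mm high above the floor, 12.5 to 16.5 mm either side of the axis, stand 16 to 26 mm from the rest's middle; beside the middle the floor is free.
- cell_green: Green cell of the same size as the blue one, in the other rest of the tray; leave it alone. Origin at its middle, x to its plus end.
- cell_red: Red cell of the same size, already seated on charge in the bay with the red label; leave it alone. Origin at its middle, x to its plus end.
- mouse: Black computer mouse, 108 x 60 x 32 mm, loose on the desk; leave it alone. Origin under its middle.
- tumbler: Glass tumbler, 68 mm wide, 105 mm high, loose on a cork coaster 6 mm thick; leave it alone. Origin under its middle.
There are look-alikes about, which are no part of the job. Several things have the shape of the cell_blue; the one meant has the colours described above.

How it is judged:
By the outcome, as a careful person would: the job done as asked, in the order asked, and still so for the second after the job is handed in, with the robot touching nothing.
It also fails if it takes over 64 s, if anything falls off the work surface, if the arm or the gripper's body presses on something with over 40 N, if the wrist force passes 120 N, or if a joint passes its speed limit or range.

ROBOT

A 6-joint arm with a two-finger parallel gripper is mounted at the origin on the work surface. World frame = base frame: x ahead of the robot, y to its left, z up, the work surface at z = 0. Lengths are in mm, angles in rad, forces in N, time in s.
With the tool pointing down it reaches from about 350 to 775 mm from the base axis. Payload 5.5 kg.
Tool frame: the origin (TCP) lies at the very end of the fingers, on their centre line; the grasp point (between the pads) lies 19 mm behind it (env.grip_point_offset is the distance from the TCP to the grasp point, in mm); z points along the fingers, y is the line along which they close (so a half turn about z gives the same grasp; the last joint's range is limited). The gripper opens to 85 mm and grips with 20 to 120 N. Pads are 22 mm wide; open, the fingers measure 114 mm over their backs; the gripper's body (76 mm by 85 mm) begins 54 mm behind the grasp point. The pads swing forward as they close: fully open they stand 13 mm farther back than shut.
Start: joints at [1.096, 0.313, 0.046, 1.304, 0, 1.431], TCP at [188.961, 543.11, 207.023] pointing down, gripper open.
Joint ranges: [-2.76, 2.76], [-0.86, 1.69], [-1.03, 1.26], [-2.2, 2.34], [-1.47, 1.5], [-3.14, 3.14]. Speed limits (rad/s): [2.57, 2.57, 3.14, 3.14, 3.14, 3.14].

INTERFACE

Orientations are given as a 3x3 rotation matrix whose columns are the frame's x, y, z axes.
In Python, from workcell import env, eyes, look_for, regions_of, spot_point gives the robot as it stands. The module is installed in compiled form; this text tells all that it offers.
- The arm moves only by the tool apply_moves, never from a script. Its argument "moves" is a list of rows, each an object with "dr": the turn, a rotation vector about the tool's x, y, z scaled (see below), a list of three; "linear": the shift along the tool's x, y, z scaled (see below), a list of three; "hand": the opening, from -1 (shut) to 1 (fully open). In form: [{"dr": [rx, ry, rz], "linear": [x, y, z], "hand": hand}, ...]. A call has 1 to 20 rows; each row shifts and turns the commanded pose from where the row before left it, along the tool's axes as they then stand; what a row does not reach is not made up. The controller multiplies each number of a shift by 25 mm and each number of a turn by 6 degrees. A row lasts 1/8 s, in which the tool goes at most 62.5 mm and 10.7 degrees, less where a joint would pass 70% of its speed; a pose out of reach is approached as far as the arm can. A call with a number of a shift or a turn outside -1 to 1 is refused whole. A call with a gripper value outside its range is refused whole. The fingers move at their own pace and stop on an object; the grip force is fixed at half the most. Time passes only in rows, so rows that do not move let the fingers close. It gives the time, the measured TCP pose, the force, the opening and the grip force at its end, in the units of the state.
- env.get_state(): the state, without advancing time (a new reading comes with each control period).
- eyes.read_camera(name): name is "scene" or "top" or "wrist"; returns a dict with "img" (420x560x3 uint8, red, green, blue), "fx", "fy", "cx", "cy" (pixels), "extrinsics" (4x4, takes a point from world to camera coordinates). Camera axes: x right, y up, looking along -z (the intrinsics and any distortion apply to the point x, -y, -z); pixel columns grow to the right and rows downward; lengths in mm; the calibration is good to about 2 mm. A picture is of the moment at which its call begins. There is no depth.
- env.sign_off(): hands the job in; it is judged then, once.
Trained networks look in a picture, given as the dict that the camera call returned (one of the last four; its "shot" number tells which), for a name from the list of things; names that differ only in an ending like _2 or _b are one class to them, and where a whole thing is asked for, a point or a joint stands for the part that bears it (a point fixed in the world has none). Each returns a list of dicts, best first, with "confidence" (0 to 1); they miss things now and then, are a little off and sometimes report something else, mostly with a low value. They report only what shows in the picture. A call takes as long as a camera call. They do not tell look-alikes from the thing itself.
- look_for(picture, target): "extent" ([left, top, width, height] as shares, 0 to 1, of the picture: columns of its width, rows of its height, round what is visible of it).
- regions_of(picture, target): "pixels" (420x560 bool, what is visible of it) and "extent" ([left, top, width, height] as shares, 0 to 1, of the picture: columns of its width, rows of its height, round what is visible of it).
- spot_point(picture, target): "at" ([column, row] as shares, 0 to 1, of the picture: columns of its width, rows of its height: a listed point, or the origin of a listed thing).
The state is a dict: "t": time; "qpos": joint angles; "joint_vel": joint speeds; "joint_torque": joint torques, N m; "tool_pos": TCP position; "tcp_rot": TCP orientation; "wrist_force": force on the tool from outside, world axes, zero at the start; "torque": the same for the moment, N m; "width": finger opening in mm; "finger_force": force on a finger pad.
Only numpy, scipy, OpenCV 4.12 (cv2) and the standard library are available. Lean on these libraries where they do the work, as an engineer would, in place of code of your own. Each camera call takes 0.05 s, during which the arm holds its last target. There are 200 camera calls.

## Working session

There is one attempt and no reset: what is moved stays moved. The work goes in short steps, Python scripts to look and compute and a tool call to move; the robot and the scene stay as the last step left them, time stands still between calls to the robot, and variables do not carry over. Pictures are saved under pics/ and viewed, at most 10 in all, crops included, and the job is handed in when it is done.

Besides the shell and the picture viewer there is one more tool, called after "Request:" as name([rows], argument=value, ...), one row to a line, values as JSON. apply_moves: Moves the arm, as the interface text tells. Its arguments: {"type":"object","properties":{"moves":{"type":"array","items":{"type":"object","properties":{"dr":{"type":"array","items":{"type":"number","minimum":-1,"maximum":1}},"linear":{"type":"array","items":{"type":"number","minimum":-1,"maximum":1}},"hand":{"type":"number"}}}}},"required":["moves"]}

```bash
mkdir -p pics; cat > h.py <<'E'
import numpy as np, cv2
from workcell import env, eyes, look_for, regions_of, spot_point
def ray(p,at):
    E=p['extrinsics'];R=E[:3,:3];c=-R.T@E[:3,3]
    u,v=at[0]*560,at[1]*420
    d=R.T@np.array([(u-p['cx'])/p['fx'],-(v-p['cy'])/p['fy'],-1]);return c,d/np.linalg.norm(d)
def onz(p,at,z):
    c,d=ray(p,at);return c+d*(z-c[2])/d[2]
def proj(p,X):
    q=p['extrinsics'][:3,:3]@np.asarray(X,float)+p['extrinsics'][:3,3]
    return np.array([p['cx']+p['fx']*q[0]/-q[2],p['cy']+p['fy']*q[1]/q[2]])
def tri(rs):
    A=sum(np.eye(3)-np.outer(d,d) for c,d in rs);b=sum((np.eye(3)-np.outer(d,d))@c for c,d in rs)
    return np.linalg.solve(A,b)
E
python3 - <<'E'
from h import *
np.set_printoptions(precision=3,suppress=True)
ims=[]
for n in ['scene','top']:
    p=eyes.read_camera(n);print(n,p.keys(),p['fx'],p['extrinsics'])
    ims.append(p['img'])
    for t in ['cell_blue','plus_blue','seat_blue','cradle_blue','slide_blue','tray','cell_green','cell_red','mouse','tumbler']:
        try:print(t,[(np.array(r['at'])*[560,420],r['confidence']) for r in spot_point(p,t)][:4])
        except Exception as e:print(t,e)
    cv2.imwrite(f'pics/{n}.png',cv2.resize(p['img'],(800,600),interpolation=cv2.INTER_CUBIC)[:,:,::-1])
E
```

```text
scene dict_keys(['img', 'fx', 'fy', 'cx', 'cy', 'extrinsics', 'shot']) 432.976395510228 [[    0.914     0.406    -0.006  -656.029]
 [   -0.331     0.755     0.567    60.511]
 [    0.235    -0.516     0.824 -1022.606]
 [    0.        0.        0.        1.   ]]
cell_blue [(array([249.48 , 204.204]), 0.67), (array([327.376, 189.882]), 0.64), (array([247.016, 148.89 ]), 0.54)]
plus_blue [(array([243.6  , 161.994]), 0.76), (array([317.912, 197.484]), 0.71), (array([248.92, 216.51]), 0.66)]
seat_blue [(array([210.224, 314.916]), 0.6)]
cradle_blue [(array([207.312, 323.82 ]), 0.72), (array([210.616, 318.318]), 0.67)]
slide_blue it knows: cell_blue, cell_green, cell_red, cradle_blue, mouse, plus_blue, seat_blue, tray, tumbler
tray [(array([234.808, 214.62 ]), 0.93), (array([301.504, 133.686]), 0.53), (array([251.328, 213.486]), 0.16)]
cell_green [(array([217.112, 213.696]), 0.92)]
cell_red [(array([184.8  , 298.998]), 0.81), (array([206.696, 325.29 ]), 0.29)]
mouse [(array([321.776, 263.718]), 0.89)]
tumbler [(array([299.824, 133.686]), 0.81)]
top dict_keys(['img', 'fx', 'fy', 'cx', 'cy', '
[... 257 characters left out ...]
72, 277.704]), 0.81), (array([270.704, 233.688]), 0.71)]
plus_blue [(array([203.616, 269.388]), 0.73), (array([283.696, 224.406]), 0.69), (array([225.68 , 163.884]), 0.6)]
seat_blue [(array([423.92 , 202.314]), 0.81), (array([270.48 , 233.394]), 0.75)]
cradle_blue [(array([131.488, 223.818]), 0.64), (array([425.824, 198.408]), 0.6)]
slide_blue it knows: cell_blue, cell_green, cell_red, cradle_blue, mouse, plus_blue, seat_blue, tray, tumbler
tray [(array([278.32 , 247.716]), 0.81), (array([424.088, 200.508]), 0.36)]
cell_green []
cell_red [(array([419.328, 232.218]), 0.78)]
mouse [(array([301.28 , 122.514]), 0.76)]
tumbler [(array([129.696, 225.12 ]), 0.87), (array([424.816, 197.82 ]), 0.21)]
```

View pics/scene.png

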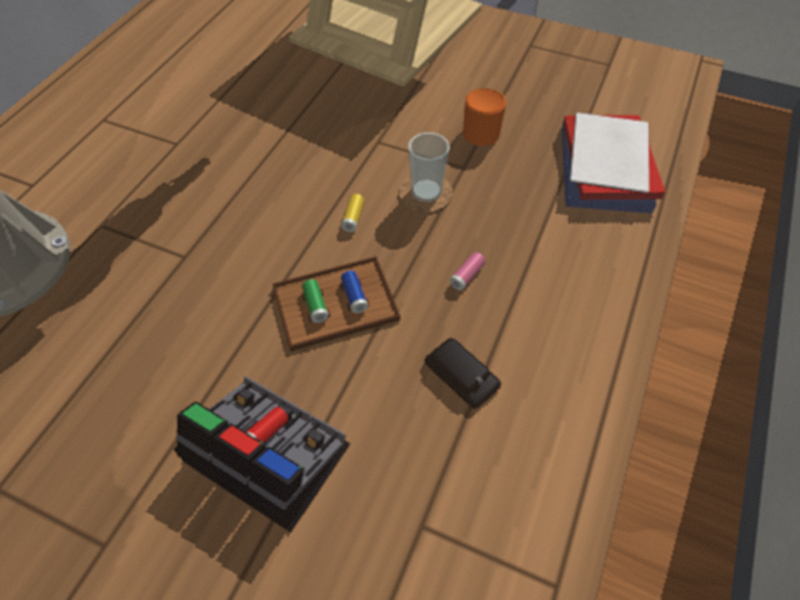

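View pics/top.png

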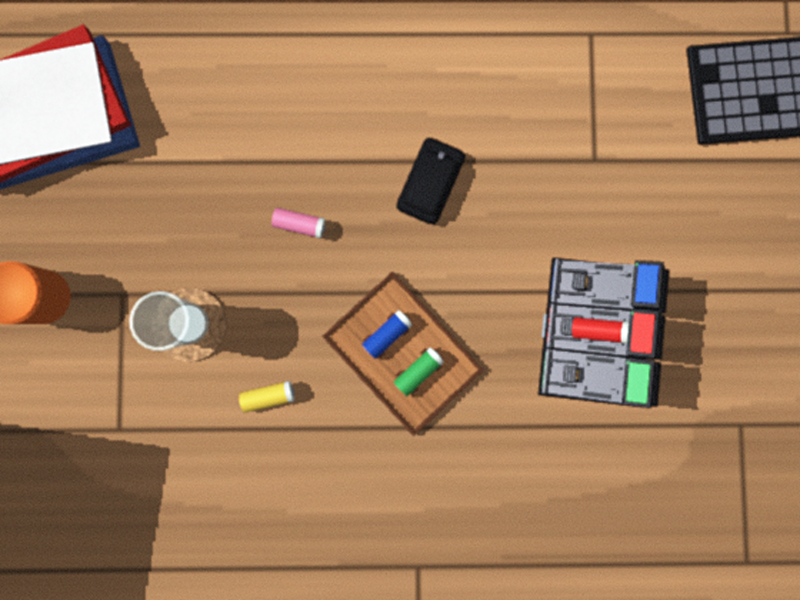

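The top view shows four cells at (560x420) pixels: blue (270,233) in the tray, green (292,260) in the tray, pink (209,152) and yellow (185,278) loose on the desk. The target is the one at (270,233), because it is blue and lies in a tray rest. The blue bay's label is at (453,198), and the bay next to the mouse side is empty.

```bash
cat > m.py <<'E'
from h import *
from scipy.optimize import least_squares
np.set_printoptions(precision=2,suppress=True)
T=eyes.read_camera('top');S=eyes.read_camera('scene')
def blob(p,h0,h1,box,smin=130):
    hsv=cv2.cvtColor(p['img'],cv2.COLOR_RGB2HSV);H=hsv[...,0].astype(int)
    m=((H>=h0)&(H<=h1) if h0<h1 else (H>=h0)|(H<=h1))&(hsv[...,1]>smin)&(hsv[...,2]>50)
    k=np.zeros_like(m);x0,y0,x1,y1=box;k[y0:y1,x0:x1]=1;m&=k>0
    n,l,s,c=cv2.connectedComponentsWithStats(m.astype(np.uint8))
    o=sorted([(s[i,4],c[i]+.5) for i in range(1,n)],key=lambda a:-a[0]);return o[0]
N=lambda c:c/np.array([560,420])
# cells: blue part axis mid is x=-? ; labels
boxes={'cellB':((105,130),(245,210,295,260),(235,180,265,225)),'cellG':((45,85),(270,235,320,285),(205,190,235,225)),
'labB':((105,130),(435,175,470,220),(175,305,220,345)),'labR':((172,4),(439,215,465,255),(150,295,182,322)),'labG':((45,85),(435,248,465,290),(120,275,160,305)),
'cellR':((172,4),(398,215,437,245),(173,283,205,312))}
P={}
for k,(h,bt,bs) in boxes.items():
    a,ct=blob(T,*h,bt);b,cs=blob(S,*h,bs)
    r=[ray(T,N(ct)),ray(S,N(cs))];X=tri(r)
    print(k,a,ct,b,cs,X,'gap',[np.linalg.norm((np.eye(3)-np.outer(d,d))@(X-c)) for c,d in r])
    P[k]=X
for n,t in [('top','cell_blue'),('top','plus_blue'),('top','seat_blue'),('scene','seat_blue')]:
    p=T if n=='top' else S;z=57 if 'seat' in t else 21
    print(n,t,[(onz(p,r['at'],z),r['confidence']) for r in spot_point(p,t)])
c1=cv2.resize(T['img'][170:310,225:480],None,fx=3.1,fy=3.1,interpolation=cv2.INTER_CUBIC)
cv2.imwrite('pics/crop.png',c1[:,:,::-1])
print(env.get_state()['t'],env.get_state()['tcp_rot'],env.get_state()['width'])
E
python3 m.py
```

```text
cellB 422 [269.51 235.58] 191 [246.83 200.55] [565.31 172.26  27.77] gap [np.float64(0.5079018921955977), np.float64(0.5079018921959505)]
cellG 394 [291.7  261.74] 142 [219.27 206.61] [518.11 132.58  29.37] gap [np.float64(0.36603451468162385), np.float64(0.36603451468143433)]
labB 403 [453.05 198.54] 306 [194.91 325.07] [ 624.89 -135.78   95.55] gap [np.float64(0.7159994597077478), np.float64(0.7159994597076035)]
labR 418 [449.97 232.96] 376 [169.7  307.02] [ 568.61 -126.89   97.84] gap [np.float64(2.190252537830625), np.float64(2.1902525378306343)]
labG 36 [453.44 267.  ] 253 [142.04 292.1 ] [ 513.88 -126.08  108.54] gap [np.float64(3.0190081746417072), np.float64(3.01900817464181)]
cellR 485 [417.46 230.75] 407 [187.47 298.39] [572.48 -87.38  53.36] gap [np.float64(1.146382347528723), np.float64(1.146382347528766)]
top cell_blue [(array([490.23, 322.55,  21.  ]), 0.98), (array([568.51, 170.39,  21.  ]), 0.59), (array([712.92, 283.6 ,  21.  ]), 0.56)]
top plus_blue [(array([500.75, 290.07,  21.  ]), 0.87), (array([588.25, 149.38,  21.  ]), 0.76), (array([698.66, 250.35,  21.  ]), 0.72)]
top seat_blue [(array([ 627.99, -101.77,   57.  ]), 0.9)]
scene seat_blue [(array([628.8 , -97.74,  57.  ]), 0.91)]
1.3 [[-0.94  0.33  0.  ]
 [ 0.33  0.94  0.  ]
 [ 0.    0.   -1.  ]] 85.74115413267465
```

View pics/crop.png

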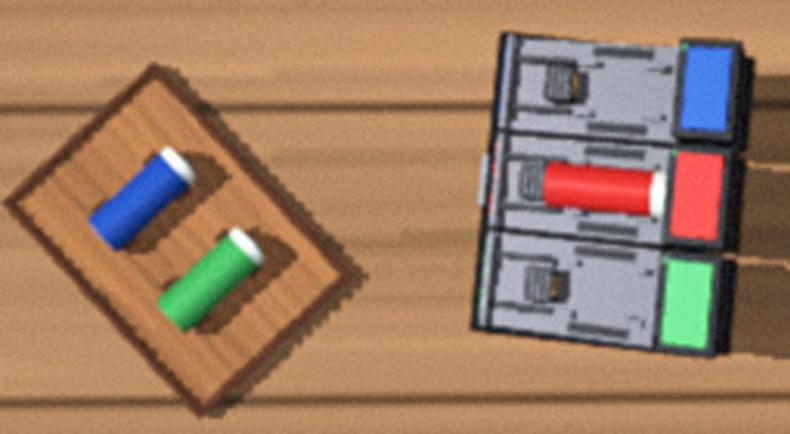

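```bash
cat > fit.py <<'E'
from m import *
def cyl(o,R,x0=-33,x1=31,r=13):
    a=np.linspace(0,2*np.pi,48);return np.array([o+R@[x,r*np.cos(t),r*np.sin(t)] for x in (x0,x1) for t in a])
def mom(mask_or_poly):
    M=cv2.moments(mask_or_poly);A=M['m00'];return np.array([M['m10']/A,M['m01']/A]),0.5*np.arctan2(2*M['mu11'],M['mu20']-M['mu02'])
def pmom(p,pts):
    return mom(cv2.convexHull(np.array([proj(p,q) for q in pts],np.float32)))
def Rz(y):c,s=np.cos(y),np.sin(y);return np.array([[c,-s,0],[s,c,0],[0,0,1]])
def Ry(b):c,s=np.cos(b),np.sin(b);return np.array([[c,0,s],[0,1,0],[-s,0,c]])
def mask(p,t,near):
    best=None
    for r in regions_of(p,t):
        c,a=mom(r['pixels'].astype(np.uint8))
        if np.linalg.norm(c+.5-near)<12:return c+.5,a,r['pixels'].sum(),r['confidence']
    return None
def dang(a):return (a+np.pi/2)%np.pi-np.pi/2
obs={}
for nm,p,near in [('cell_blue',T,(270,234)),('cell_blue',S,(248,203)),('cell_green',T,(293,260)),('cell_green',S,(220,211)),('cell_red',T,(419,231)),('cell_red',S,(186,297))]:
    o=mask(p,nm,near);print(nm,o)
    if o: obs.setdefault(nm,[]).append((p,o))
def fitcell(nm):
    def f(v):
        r=[]
        for p,o in obs[nm]:
            c,a=pmom(p,cyl(np.array([v[0],v[1],21]),Rz(v[2])))
            r+=[*(c-o[0]),15*dang(a-o[1])]
        return r
    x0=[565,170,-.7] if nm=='cell_blue' else [518,130,-.7]
    s=least_squares(f,x0);return s.x,np.array(s.fun)
if __name__=='__main__':
    for nm in ('cell_blue','cell_green'):
        if nm in obs:print(nm,*fitcell(nm))
    L={}
    for k,h,bt,bs,sm in [(1,(105,130),(435,175,470,220),(175,305,220,345),130),(0,(172,6),(441,215,468,255),(145,290,180,322),110),(-1,(40,90),(435,248,465,290),(120,275,160,308),60)]:
        a,ct=blob(T,*h,bt,sm);b,cs=blob(S,*h,bs,sm);L[k]=(ct,cs);print(k,a,ct,b,cs)
    def f(v):
        R=Rz(v[2])@Ry(-np.radians(25));o=np.array([v[0],v[1],57.]);r=[]
        for k,(ct,cs) in L.items():
            X=o+R@[v[3],(k-1)*58,21.5];r+=[*(proj(T,X)-ct),*(proj(S,X)-cs)]
        for p,ob in obs.get('cell_red',[]):
            c,a=pmom(p,cyl(o+R@[0,-58,0],R));r+=[*(c-ob[0]),15*dang(a-ob[1])]
        return r
    s=least_squares(f,[628,-100,np.radians(-95),49],loss='soft_l1');print(s.x,np.degrees(s.x[2]),np.array(f(s.x)))
E
python3 fit.py | tail -22
```

```text
labG 26 [453.27 269.69] 252 [141.96 292.04] [ 510.62 -125.91  105.34] gap [np.float64(4.586598100746096), np.float64(4.5865981007462775)]
cellR 486 [417.48 230.77] 407 [187.49 298.39] [572.48 -87.39  53.36] gap [np.float64(1.175639900636493), np.float64(1.1756399006364975)]
top cell_blue [(array([489.55, 321.64,  21.  ]), 0.89), (array([711.97, 281.34,  21.  ]), 0.74), (array([570.48, 168.45,  21.  ]), 0.66)]
top plus_blue [(array([591.66, 144.05,  21.  ]), 0.87), (array([702.4 , 252.11,  21.  ]), 0.79), (array([500.22, 289.36,  21.  ]), 0.56)]
top seat_blue [(array([632.07, -99.82,  57.  ]), 0.77)]
scene seat_blue [(array([ 627.29, -103.88,   57.  ]), 0.58), (array([566.27, -83.79,  57.  ]), 0.55)]
1.6 [[-0.94  0.33  0.  ]
 [ 0.33  0.94  0.  ]
 [-0.    0.   -1.  ]] 85.50485121539698
cell_blue (array([270.91, 234.06]), np.float64(-0.7498149011181529), np.int64(524), 0.59)
cell_blue (array([248.64, 205.  ]), np.float64(1.2273566408819525), np.int64(338), 0.69)
cell_green (array([293.15, 260.18]), np.float64(-0.7647102367811627), np.int64(509), 0.67)
cell_green (array([220.86, 210.7 ]), np.float64(1.2742887670845062), np.int64(328), 0.86)
cell_red (array([420.35, 230.99]), np.float64(0.09472787167788904), np.int64(582), 0.66)
cell_red (array([188.19, 298.31]), np.float64(-0.7327689787461725), np.int64(377), 0.56)
cell_blue [568.58 166.76  -0.8 ] [ 1.09 -0.09 -0.45 -1.67 -0.45 -0.63]
cell_green [522.17 129.83  -0.81] [-0.66 -0.65 -0.05 -0.33 -0.48 -0.42]
1 404 [453.03 198.54] 308 [194.84 325.05]
0 438 [449.93 233.23] 368 [168.55 307.18]
-1 464 [446.63 267.85] 314 [142.19 292.12]
[629.88 -97.66  -1.7   51.77] -97.20917368730287 [ 0.05 -0.64 -0.34 -0.77 -0.06 -0.74 -1.06  0.12  0.01 -0.37 -0.49 -1.04
 -1.31 -0.77  0.05 -2.75  0.84  0.13]
```

The crop confirms it: the blue can with a white collar at crop (142,198) lies in a tray rest, with the green cell beside it. The blue bay is at top right, empty, with its slide at crop (563,83). I'm moving above the tray now.

Request:
apply_moves([
  {"dr": [0,0,0.9],"linear": [0,0,0],"hand": 0.05},
  {"dr": [0,0,0.9],"linear": [0,0,0],"hand": 0.05},
  {"dr": [0,0,0.9],"linear": [0,0,0],"hand": 0.05},
  {"dr": [0,0,0.9],"linear": [0,0,0],"hand": 0.05},
  {"dr": [0,0,0.9],"linear": [0,0,0],"hand": 0.05},
  {"dr": [0,0,0],"linear": [-1,0.03,0.1],"hand": 0.05},
  {"dr": [0,0,0],"linear": [-1,0.03,0.1],"hand": 0.05},
  {"dr": [0,0,0],"linear": [-1,0.03,0.1],"hand": 0.05},
  {"dr": [0,0,0],"linear": [-1,0.03,0.1],"hand": 0.05},
  {"dr": [0,0,0],"linear": [-1,0.03,0.1],"hand": 0.05},
  {"dr": [0,0,0],"linear": [-1,0.03,0.1],"hand": 0.05},
  {"dr": [0,0,0],"linear": [-1,0.03,0.1],"hand": 0.05},
  {"dr": [0,0,0],"linear": [-1,0.03,0.1],"hand": 0.05},
  {"dr": [0,0,0],"linear": [-1,0.03,0.1],"hand": 0.05},
  {"dr": [0,0,0],"linear": [-1,0.03,0.1],"hand": 0.05},
  {"dr": [0,0,0],"linear": [-1,0.03,0.1],"hand": 0.05},
  {"dr": [0,0,0],"linear": [-1,0.03,0.1],"hand": 0.05},
  {"dr": [0,0,0],"linear": [-1,0.03,0.1],"hand": 0.05},
  {"dr": [0,0,0],"linear": [-1,0.03,0.1],"hand": 0.05},
  {"dr": [0,0,0],"linear": [-1,0.03,0.1],"hand": 0.05},
])

```text
t: 4.4
tool_pos: [457.3, 279.7, 169.5]
tcp_rot: [[-0.692, 0.722, 0.0], [0.722, 0.692, 0.0], [-0.0, 0.0, -1.0]]
wrist_force: [-0.3, 0.1, 0.5]
width: 45.2
finger_force: 0.0
```

Request:
apply_moves([
  {"linear": [-1,0.03,0.1],"dr": [0,0,0],"hand": 0.05},
  {"linear": [-1,0.03,0.1],"dr": [0,0,0],"hand": 0.05},
  {"linear": [-1,0.03,0.1],"dr": [0,0,0],"hand": 0.05},
  {"linear": [-1,0.03,0.1],"dr": [0,0,0],"hand": 0.05},
  {"linear": [-1,0.03,0.1],"dr": [0,0,0],"hand": 0.05},
  {"linear": [-0.7,0.03,0.1],"dr": [0,0,0],"hand": 0.05},
  {"linear": [-0.4,0.03,0.1],"dr": [0,0,0],"hand": 0.05},
  {"linear": [0,0,0],"dr": [0,0,0],"hand": 0.05},
])

```text
t: 5.4
tool_pos: [566.2, 173.6, 151.6]
tcp_rot: [[-0.692, 0.722, -0.001], [0.722, 0.692, 0.0], [0.001, -0.0, -1.0]]
wrist_force: [-0.0, 0.2, -0.2]
width: 44.8
finger_force: 0.0
```

```bash
cat > w.py <<'E'
from h import *
import sys
np.set_printoptions(precision=3,suppress=True)
p=eyes.read_camera('wrist');s=env.get_state();print(s['t'],s['tool_pos'],s['tcp_rot'],s['width'])
np.savez(sys.argv[1],img=p['img'],ext=p['extrinsics'],k=[p['fx'],p['fy'],p['cx'],p['cy']])
cv2.imwrite(f'pics/{sys.argv[1]}.png',p['img'][:,:,::-1])
for t in sys.argv[3:]:
    for r in spot_point(p,t):print(t,np.array(r['at'])*[560,420],r['confidence'],onz(p,r['at'],float(sys.argv[2])))
print('fx',p['fx'])
E
python3 w.py wr1 21 cell_blue plus_blue cell_green
```

```text
5.45 [565.793 174.002 151.783] [[-0.692  0.722 -0.001]
 [ 0.722  0.692  0.   ]
 [ 0.001 -0.    -1.   ]] 44.832617248877874
cell_blue [276.976 195.51 ] 0.94 [564.286 170.555  21.   ]
cell_blue [475.216 215.88 ] 0.79 [708.619 282.427  21.   ]
plus_blue [276.528 232.218] 0.91 [588.09  144.994  21.   ]
plus_blue [444.472 235.494] 0.86 [703.161 250.876  21.   ]
plus_blue [317.296  32.508] 0.78 [495.37  289.574  21.   ]
cell_green [212.912 193.704] 0.85 [521.438 131.794  21.   ]
fx 336.7159893901507
```

View pics/wr1.png

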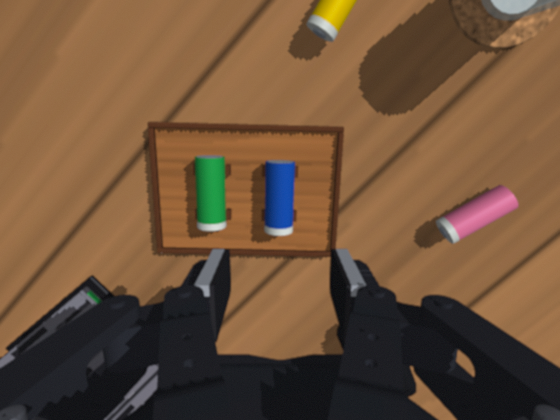

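```bash
python3 - <<'E'
from h import *
p=np.load('wr1.npz');fx,fy,cx,cy=p['k'];P={'fx':fx,'fy':fy,'cx':cx,'cy':cy,'extrinsics':p['ext']}
hsv=cv2.cvtColor(p['img'],cv2.COLOR_RGB2HSV)
for nm,h0,h1 in (('b',105,130),('g',45,85)):
    m=((hsv[...,0]>=h0)&(hsv[...,0]<=h1)&(hsv[...,1]>120)&(hsv[...,2]>40)).astype(np.uint8)
    n,l,s,c=cv2.connectedComponentsWithStats(m);i=1+np.argmax(s[1:,4]);print(nm,s[i],c[i])
    r=cv2.minAreaRect(np.argwhere(l==i)[:,::-1].astype(np.float32));print(r)
    M=cv2.moments((l==i).astype(np.uint8));a=.5*np.arctan2(2*M['mu11'],M['mu20']-M['mu02']);print(a)
    d=np.array([np.cos(a),np.sin(a)]);q=np.argwhere(l==i)[:,::-1]+.5;u=(q-c[i]-.5)@d;print(u.min(),u.max())
    for e in (u.min(),u.max()):
        uv=c[i]+.5+d*e
        for z in (21,34):print(z,onz(P,uv/[560,420],z))
E
```

```text
b [ 265  162   30   66 1777] [279.15813168 194.45244795]
((279.4192199707031, 194.71563720703125), (28.210725784301758, 64.8759765625), 1.2453643083572388)
-1.5403900580318772
-32.75012597638042 32.0678208318564
21 [586.46623634 149.56266077  21.        ]
34 [583.57666314 152.6719386   34.        ]
21 [546.32562176 194.0483599   21.        ]
34 [545.19417872 195.20919598  34.        ]
g [ 195  158   31   65 1853] [210.16459795 189.65083648]
((209.95794677734375, 189.9396209716797), (64.43556213378906, 29.300020217895508), 88.83085632324219)
1.536835893940978
-32.113530025429824 32.59655348840049
21 [498.38456033 153.98468226  21.        ]
34 [499.35290144 156.90027872  34.        ]
21 [538.60716263 110.33068177  21.        ]
34 [537.81378257 115.15829217  34.        ]
```

The wrist view shows the blue cell at (279,195), centred between the fingertips at columns 222 and 338. Its plus end points toward the gripper, and the green cell is at (210,190). I'm descending.

Request:
apply_moves([
  {"dr": [0,0,0.15],"linear": [-0.18,-0.05,0.8],"hand": 0.05},
  {"dr": [0,0,0],"linear": [0,0,0.8],"hand": 0.05},
  {"dr": [0,0,0],"linear": [0,0,0.8],"hand": 0.05},
  {"dr": [0,0,0],"linear": [0,0,0.8],"hand": 0.05},
  {"dr": [0,0,0],"linear": [0,0,0.8],"hand": 0.05},
  {"dr": [0,0,0],"linear": [0,0,0.5],"hand": 0.05},
  {"dr": [0,0,0],"linear": [0,0,0.4],"hand": 0.05},
  {"dr": [0,0,0],"linear": [0,0,0.3],"hand": 0.05},
  {"dr": [0,0,0],"linear": [0,0,0.33],"hand": 0.05},
  {"dr": [0,0,0],"linear": [0,0,0],"hand": 0.05},
  {"dr": [0,0,0],"linear": [0,0,0],"hand": 0.05},
])

```text
t: 6.98
tool_pos: [568.6, 169.8, 14.0]
tcp_rot: [[-0.681, 0.732, 0.0], [0.732, 0.681, 0.0], [-0.0, 0.0, -1.0]]
wrist_force: [-0.4, 0.1, -0.6]
width: 45.0
finger_force: 0.0
```

Request:
apply_moves([
  {"dr": [0,0,0],"linear": [0,0,0],"hand": -1},
  {"dr": [0,0,0],"linear": [0,0,0],"hand": -1},
  {"dr": [0,0,0],"linear": [0,0,0],"hand": -1},
  {"dr": [0,0,0],"linear": [0,0,0],"hand": -1},
  {"dr": [0,0,0],"linear": [0,0,0],"hand": -1},
  {"dr": [0,0,0],"linear": [0,0,-0.2],"hand": -1},
  {"dr": [0,0,0],"linear": [0,0,-0.5],"hand": -1},
  {"dr": [0,0,0],"linear": [0,0,-1],"hand": -1},
  {"dr": [0,0,0],"linear": [0,0,-1],"hand": -1},
  {"dr": [0,0,0],"linear": [0,0,-1],"hand": -1},
  {"dr": [0,0,0],"linear": [0,0,-1],"hand": -1},
  {"dr": [0,0,0],"linear": [0,0,-1],"hand": -1},
  {"dr": [0,0,0],"linear": [0,0,-1],"hand": -1},
  {"dr": [0,0,0],"linear": [0,0,0],"hand": -1},
])

```text
t: 8.72
tool_pos: [570.0, 170.1, 184.5]
tcp_rot: [[-0.681, 0.732, 0.006], [0.732, 0.681, 0.001], [-0.003, 0.005, -1.0]]
wrist_force: [-0.6, -0.4, 0.5]
width: 0.1
finger_force: 0.0
```

```bash
python3 w.py wr2 160 cell_blue plus_blue; python3 - <<'E'
from h import *
np.set_printoptions(precision=2,suppress=True)
T=eyes.read_camera('top');S=eyes.read_camera('scene');s=env.get_state();R=np.array(s['tcp_rot']);o=np.array(s['tool_pos'])
print(proj(T,o-8*R[:,2]),proj(S,o-8*R[:,2]))
for n,p in (('t',T),('s',S)):
    for t in('cell_blue','plus_blue'):print(n,t,[(np.array(r['at'])*[560,420],r['confidence']) for r in spot_point(p,t)])
w=np.load('wr2.npz')['img'];u,v=proj(S,o).astype(int)
a=cv2.resize(S['img'][v-60:v+60,u-60:u+60],(400,400),interpolation=cv2.INTER_CUBIC)
b=cv2.resize(w[100:420,120:440],(400,400))
cv2.imwrite('pics/held.png',np.hstack([a,b])[:,:,::-1])
E
```

```text
8.775 [569.122 169.958 182.781] [[-0.681  0.732  0.003]
 [ 0.732  0.681  0.001]
 [-0.002  0.003 -1.   ]] -0.07156472034931834
cell_blue [459.088 197.484] 0.91 [631.239 256.423 160.   ]
cell_blue [276.304 186.018] 0.81 [548.689 189.052 160.   ]
plus_blue [276.528 221.214] 0.94 [563.169 173.587 160.   ]
plus_blue [425.6   214.284] 0.88 [624.696 236.483 160.   ]
plus_blue [309.68   36.204] 0.78 [508.014 258.356 160.   ]
fx 336.7159893901507
[269.66 232.87] [241.45 152.71]
t cell_blue [(array([129.7 , 225.92]), 0.63)]
t plus_blue []
s cell_blue [(array([328.33, 189.88]), 0.86), (array([247.41, 203.2 ]), 0.75), (array([248.19, 150.11]), 0.61)]
s plus_blue [(array([252.28, 214.49]), 0.83), (array([319.82, 197.4 ]), 0.71), (array([244.1 , 164.01]), 0.55), (array([322.5 , 262.21]), 0.31)]
```

View pics/held.png

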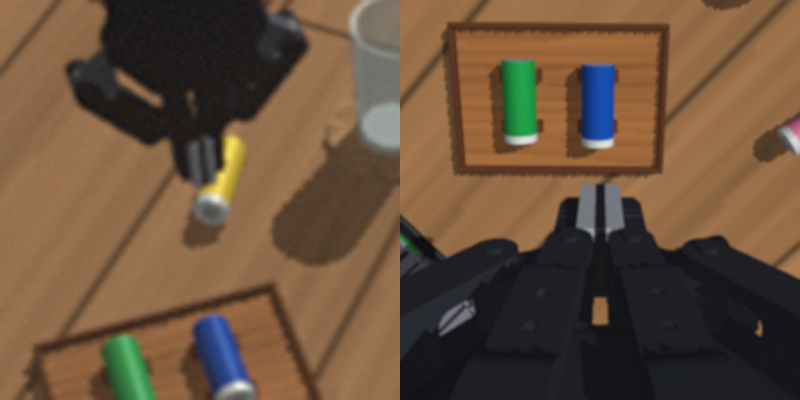

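The grasp slipped off: the fingers are shut and empty, and the blue cell is still in its rest. I'm re-measuring it, then going lower.

```bash
python3 - <<'E'
from h import *
p=np.load('wr2.npz');fx,fy,cx,cy=p['k'];P={'fx':fx,'fy':fy,'cx':cx,'cy':cy,'extrinsics':p['ext']}
hsv=cv2.cvtColor(p['img'],cv2.COLOR_RGB2HSV)
h0,h1=105,130
m=((hsv[...,0]>=h0)&(hsv[...,0]<=h1)&(hsv[...,1]>120)&(hsv[...,2]>40)).astype(np.uint8)
n,l,s,c=cv2.connectedComponentsWithStats(m);i=1+np.argmax(s[1:,4]);print(s[i],c[i])
M=cv2.moments((l==i).astype(np.uint8));a=.5*np.arctan2(2*M['mu11'],M['mu20']-M['mu02'])
d=np.array([np.cos(a),np.sin(a)]);q=np.argwhere(l==i)[:,::-1]+.5;u=(q-c[i]-.5)@d
for e in (u.min(),u.max()):print(onz(P,(c[i]+.5+d*e)/[560,420],34))
E=p['ext'];print('cam',-E[:3,:3].T@E[:3,3],E[2,:3])
E
```

```text
[ 265  152   27   60 1471] [277.79877634 181.41196465]
[583.44403664 152.64227099  34.        ]
[545.02821138 195.08903855  34.        ]
cam [523.92523148 217.58845329 350.49578338] [-0.17988619  0.18826136  0.96550433]
```

Request:
apply_moves([
  {"dr": [0,0,0],"linear": [0,0,0.6],"hand": 0.05},
  {"dr": [0,0,0],"linear": [0,0,0.6],"hand": 0.05},
  {"dr": [0,0,0],"linear": [0,0,0.6],"hand": 0.05},
  {"dr": [0,0,0],"linear": [0,0,0.6],"hand": 0.05},
])

```text
t: 9.68
tool_pos: [567.9, 169.8, 119.7]
tcp_rot: [[-0.681, 0.732, -0.001], [0.732, 0.681, -0.0], [0.001, -0.001, -1.0]]
wrist_force: [-0.3, 0.3, 0.5]
width: 44.7
finger_force: 0.0
```

Request:
apply_moves([
  {"dr": [0,0,0],"linear": [0.02,0,0.8],"hand": 0.0},
  {"dr": [0,0,0],"linear": [0,0,0.8],"hand": 0.0},
  {"dr": [0,0,0],"linear": [0,0,0.8],"hand": 0.0},
  {"dr": [0,0,0],"linear": [0,0,0.8],"hand": 0.0},
  {"dr": [0,0,0],"linear": [0,0,0.5],"hand": 0.0},
  {"dr": [0,0,0],"linear": [0,0,0.4],"hand": 0.0},
  {"dr": [0,0,0],"linear": [0,0,0.26],"hand": 0.0},
  {"dr": [0,0,0],"linear": [0,0,0],"hand": 0.0},
  {"dr": [0,0,0],"linear": [0,0,0],"hand": -1},
  {"dr": [0,0,0],"linear": [0,0,0],"hand": -1},
  {"dr": [0,0,0],"linear": [0,0,0],"hand": -1},
  {"dr": [0,0,0],"linear": [0,0,0],"hand": -1},
  {"dr": [0,0,0],"linear": [0,0,0],"hand": -1},
])

```text
t: 11.3
tool_pos: [568.0, 170.2, 12.3]
tcp_rot: [[-0.681, 0.732, 0.0], [0.732, 0.681, 0.0], [0.0, 0.0, -1.0]]
wrist_force: [0.8, -0.0, 0.8]
width: 0.2
finger_force: 0.0
```

```bash
python3 w.py wr3 21 cell_blue plus_blue; python3 - <<'E'
from h import *
S=eyes.read_camera('scene');s=env.get_state();o=np.array(s['tool_pos']);R=np.array(s['tcp_rot'])
w=np.load('wr3.npz');fx,fy,cx,cy=w['k'];P={'fx':fx,'fy':fy,'cx':cx,'cy':cy,'extrinsics':w['ext']}
img=w['img'].copy()
print('tcp in wrist',proj(P,o),'19 back',proj(P,o-19*R[:,2]),'scene',proj(S,o))
cv2.circle(img,tuple(proj(P,o).astype(int)),3,(255,0,255),-1)
si=cv2.resize(S['img'],None,fx=4,fy=4,interpolation=cv2.INTER_CUBIC);u,v=(4*proj(S,o)).astype(int);cv2.circle(si,(u,v),3,(255,0,255),-1)
cv2.imwrite('pics/held2.png',np.hstack([si[v-200:v+200,u-200:u+200],cv2.resize(img[100:420,120:440],(400,400))])[:,:,::-1])
E
```

```text
11.35 [567.945 170.203  12.266] [[-0.681  0.732 -0.   ]
 [ 0.732  0.681  0.   ]
 [ 0.     0.    -1.   ]] 0.2308102483317339
cell_blue [277.704 254.814] 0.8 [566.827 168.795  21.   ]
fx 336.7159893901507
tcp in wrist [281.167425   247.92829694] 19 back [281.29097765 262.78025831] scene [247.71231953 205.71382737]
```

View pics/held2.png

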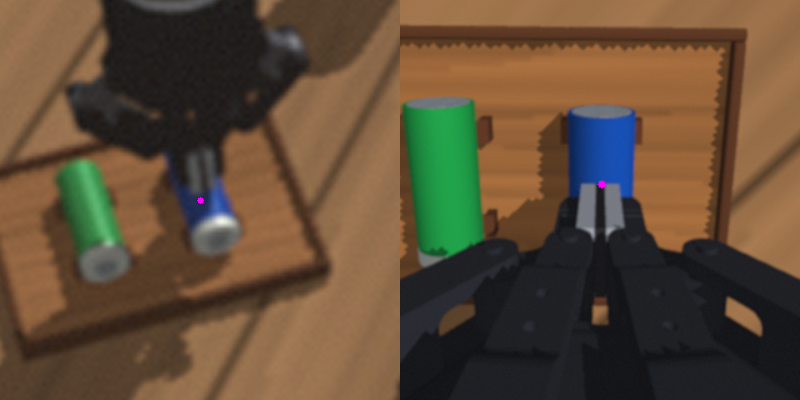

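The closed fingertips overlap the top of the cell with no force, and in the scene view they sit above the projected TCP. So the real tips are about 20 mm or more behind the reported TCP. I'll open and do a guarded descent in small steps, watching the force.

Request:
apply_moves([
  {"dr": [0,0,0],"linear": [0,0,0],"hand": 0.05},
  {"dr": [0,0,0],"linear": [0,0,0],"hand": 0.05},
  {"dr": [0,0,0],"linear": [0,0,0],"hand": 0.05},
  {"dr": [0,0,0],"linear": [0,0,0.1],"hand": 0.05},
  {"dr": [0,0,0],"linear": [0,0,0.1],"hand": 0.05},
  {"dr": [0,0,0],"linear": [0,0,0.1],"hand": 0.05},
  {"dr": [0,0,0],"linear": [0,0,0],"hand": 0.05},
])

```text
t: 12.38
tool_pos: [567.7, 170.1, 4.4]
tcp_rot: [[-0.681, 0.732, -0.001], [0.732, 0.681, -0.0], [0.0, -0.0, -1.0]]
wrist_force: [0.2, 0.7, 0.3]
width: 44.3
finger_force: 0.0
```

Request:
apply_moves([
  {"dr": [0,0,0],"linear": [0,0,0.1],"hand": 0.05},
  {"dr": [0,0,0],"linear": [0,0,0.1],"hand": 0.05},
  {"dr": [0,0,0],"linear": [0,0,0],"hand": 0.05},
])

```text
t: 12.75
tool_pos: [567.7, 170.2, -0.5]
tcp_rot: [[-0.681, 0.732, -0.0], [0.732, 0.681, 0.0], [0.0, -0.0, -1.0]]
wrist_force: [-0.9, 0.3, 0.2]
width: 44.6
finger_force: 0.0
```

Request:
apply_moves([
  {"dr": [0,0,0],"linear": [0,0,0.1],"hand": 0.05},
  {"dr": [0,0,0],"linear": [0,0,0.1],"hand": 0.05},
  {"dr": [0,0,0],"linear": [0,0,0.1],"hand": 0.05},
  {"dr": [0,0,0],"linear": [0,0,0],"hand": 0.05},
])

```text
t: 13.25
tool_pos: [567.7, 170.1, -8.0]
tcp_rot: [[-0.681, 0.732, -0.0], [0.732, 0.681, -0.0], [0.0, -0.0, -1.0]]
wrist_force: [-1.0, 0.1, 0.1]
width: 44.7
finger_force: 0.0
```

```bash
python3 - <<'E'
from h import *
S=eyes.read_camera('scene');W=eyes.read_camera('wrist');s=env.get_state();o=np.array(s['tool_pos']);print(o,s['wrist_force'],proj(W,o))
si=cv2.resize(S['img'],None,fx=5,fy=5,interpolation=cv2.INTER_CUBIC);u,v=(5*proj(S,[568,170,25])).astype(int)
cv2.imwrite('pics/g3.png',np.hstack([si[v-200:v+200,u-200:u+200],cv2.resize(W['img'][140:380,160:400],(400,400))])[:,:,::-1])
E
```

```text
[567.93714414 170.16762268  -7.79899394] [-0.12333795 -0.1514071   0.06232876] [281.37964676 248.1913191 ]
```

View pics/g3.png

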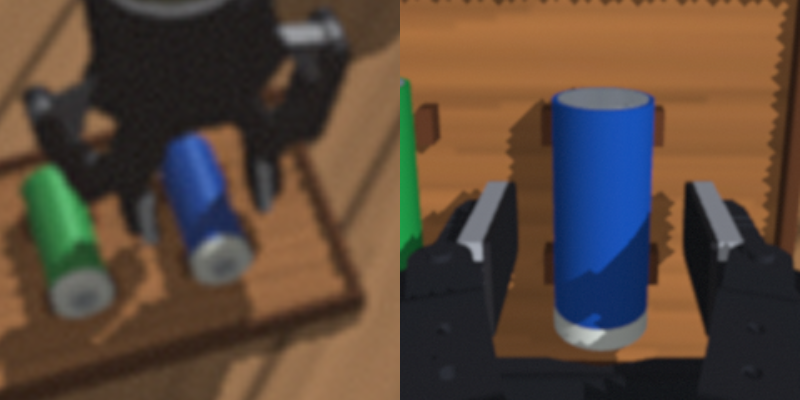

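The fingers now straddle the blue cell evenly. I'll go 2.5 mm lower and close.

Request:
apply_moves([
  {"dr": [0,0,0],"linear": [0,0,0.1],"hand": 0.05},
  {"dr": [0,0,0],"linear": [0,0,0],"hand": -1},
  {"dr": [0,0,0],"linear": [0,0,0],"hand": -1},
  {"dr": [0,0,0],"linear": [0,0,0],"hand": -1},
  {"dr": [0,0,0],"linear": [0,0,0],"hand": -1},
  {"dr": [0,0,0],"linear": [0,0,0],"hand": -1},
])

```text
t: 14.1
tool_pos: [568.0, 170.2, -10.1]
tcp_rot: [[-0.681, 0.732, 0.0], [0.732, 0.681, 0.0], [-0.0, 0.0, -1.0]]
wrist_force: [-0.7, 0.1, 2.0]
width: 23.7
finger_force: 58.9
```

The width is 23.7 mm, less than 26, so the pads are gripping above the axis. I'll open, go about 10 mm lower with the force guarded, and regrip.

Request:
apply_moves([
  {"dr": [0,0,0],"linear": [0,0,0],"hand": 0.05},
  {"dr": [0,0,0],"linear": [0,0,0],"hand": 0.05},
  {"dr": [0,0,0],"linear": [0,0,0],"hand": 0.05},
  {"dr": [0,0,0],"linear": [0,0,0.1],"hand": 0.05},
  {"dr": [0,0,0],"linear": [0,0,0.1],"hand": 0.05},
  {"dr": [0,0,0],"linear": [0,0,0.05],"hand": 0.05},
  {"dr": [0,0,0],"linear": [0,0,0],"hand": 0.05},
])

```text
t: 14.98
tool_pos: [567.8, 170.2, -16.7]
tcp_rot: [[-0.681, 0.732, -0.0], [0.732, 0.681, 0.0], [0.0, -0.0, -1.0]]
wrist_force: [-0.7, 0.5, -0.1]
width: 45.0
finger_force: 0.0
```

Request:
apply_moves([
  {"dr": [0,0,0],"linear": [0,0,0.08],"hand": 0.05},
  {"dr": [0,0,0],"linear": [0,0,0.08],"hand": 0.05},
  {"dr": [0,0,0],"linear": [0,0,0],"hand": 0.05},
])

```text
t: 15.35
tool_pos: [568.2, 170.2, -18.5]
tcp_rot: [[-0.681, 0.732, 0.001], [0.732, 0.681, 0.0], [-0.001, 0.001, -1.0]]
wrist_force: [-4.3, -1.3, 14.4]
width: 44.5
finger_force: 7.0
```

Request:
apply_moves([
  {"dr": [0,0,0],"linear": [0,0,-0.25],"hand": 0.05},
  {"dr": [0,0,0],"linear": [0,0,0],"hand": -0.2},
  {"dr": [0,0,0],"linear": [0,0,0],"hand": -1},
  {"dr": [0,0,0],"linear": [0,0,0],"hand": -1},
  {"dr": [0,0,0],"linear": [0,0,0],"hand": -1},
  {"dr": [0,0,0],"linear": [0,0,0],"hand": -1},
  {"dr": [0,0,0],"linear": [0,0,0],"hand": -1},
])

```text
t: 16.23
tool_pos: [568.4, 170.3, -14.0]
tcp_rot: [[-0.681, 0.732, 0.001], [0.732, 0.681, 0.0], [-0.0, 0.001, -1.0]]
wrist_force: [-0.7, 0.9, 4.6]
width: 24.3
finger_force: 58.7
```

Request:
apply_moves([
  {"dr": [0,0,0],"linear": [0,0,-0.2],"hand": -1},
  {"dr": [0,0,0],"linear": [0,0,-0.4],"hand": -1},
  {"dr": [0,0,0],"linear": [0,0,-0.8],"hand": -1},
  {"dr": [0,0,0],"linear": [0,0,-1],"hand": -1},
  {"dr": [0,0,0],"linear": [0,0,-1],"hand": -1},
  {"dr": [0,0,0],"linear": [0,0,-1],"hand": -1},
  {"dr": [0,0,0],"linear": [0,0,-1],"hand": -1},
  {"dr": [0,0,0],"linear": [0,0,-1],"hand": -1},
  {"dr": [0,0,0],"linear": [0,0,-0.6],"hand": -1},
  {"dr": [0,0,0],"linear": [0,0,0],"hand": -1},
  {"dr": [0,0,0],"linear": [0,0,0],"hand": -1},
])

```text
t: 17.6
tool_pos: [567.4, 170.1, 159.7]
tcp_rot: [[-0.681, 0.732, -0.002], [0.732, 0.681, -0.0], [0.001, -0.001, -1.0]]
wrist_force: [-0.8, -0.1, -1.5]
width: 24.3
finger_force: 58.9
```

```bash
cat > held.py <<'E'
from h import *
import sys
np.set_printoptions(precision=2,suppress=True)
S=eyes.read_camera('scene');W=eyes.read_camera('wrist');s=env.get_state();o=np.array(s['tool_pos']);R=np.array(s['tcp_rot']);print(s['t'],o,s['width'])
si=cv2.resize(S['img'],None,fx=5,fy=5,interpolation=cv2.INTER_CUBIC);u,v=(5*proj(S,o-30*R[:,2])).astype(int)
cv2.imwrite(f'pics/{sys.argv[1]}.png',np.hstack([si[v-200:v+200,u-200:u+200],cv2.resize(W['img'][100:420,120:440],(400,400))])[:,:,::-1])
# cell ends in tool frame: fit blue mask in wrist on plane through the cell's top line
hsv=cv2.cvtColor(W['img'],cv2.COLOR_RGB2HSV)
m=((hsv[...,0]>=105)&(hsv[...,0]<=130)&(hsv[...,1]>120)&(hsv[...,2]>40)).astype(np.uint8);m[:, :200]=0;m[:,360:]=0
q=np.argwhere(m)[:,::-1]+.5;print('blue px',len(q),q.min(0),q.max(0))
# where would minus-end top edge (tool x=33, tool y 0, 13 nearer the palm than axis) show for axis b behind TCP
for b in (29,31,33,35,37):
    print(b,[proj(W,o+R@np.array([xx,0,-b-13])) for xx in (30,33,36)],'plus',proj(S,o+R@np.array([-33,0,-b])),'minus',proj(S,o+R@np.array([33,0,-b])))
print([(np.array(r['at'])*[560,420],r['confidence']) for r in spot_point(S,'plus_blue')],[(np.array(r['at'])*[560,420],r['confidence']) for r in spot_point(S,'cell_blue')])
E
python3 held.py held3
```

```text
17.7 [567.18 170.03 159.45] 24.227601457175997
blue px 8013 [249.5 201.5] [311.5 345.5]
29 [array([281.66, 215.25]), array([281.67, 207.69]), array([281.68, 200.04])] plus [246.35 165.  ] minus [236.61 140.37]
31 [array([281.68, 216.71]), array([281.69, 209.04]), array([281.71, 201.28])] plus [246.28 164.3 ] minus [236.53 139.65]
33 [array([281.71, 218.21]), array([281.72, 210.44]), array([281.73, 202.56])] plus [246.21 163.6 ] minus [236.44 138.93]
35 [array([281.73, 219.77]), array([281.74, 211.87]), array([281.76, 203.88])] plus [246.14 162.89] minus [236.35 138.2 ]
37 [array([281.76, 221.37]), array([281.77, 213.36]), array([281.78, 205.25])] plus [246.07 162.18] minus [236.27 137.47]
[(array([246.4 , 162.29]), 0.91), (array([318.98, 199.42]), 0.63)] [(array([243.1 , 148.89]), 0.79), (array([327.99, 190.39]), 0.66)]
```

View pics/held3.png

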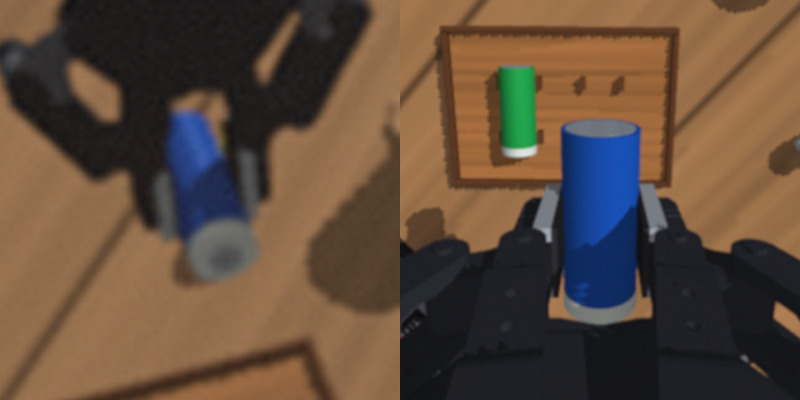

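The cell is held squarely. In the wrist crop its minus end is at (600,130), which puts the axis about 34 mm behind the TCP and centred within 1 mm. I'm turning and carrying it to a spot where the wrist camera looks down on the bay.

Request:
apply_moves([
  {"dr": [0,0,0.93],"linear": [0,0,-0.31],"hand": -1},
  {"dr": [0,0,0.93],"linear": [0,0,-0.31],"hand": -1},
  {"dr": [0,0,0.93],"linear": [0,0,-0.31],"hand": -1},
  {"dr": [0,0,0.93],"linear": [0,0,-0.31],"hand": -1},
  {"dr": [0,0,0.93],"linear": [0,0,-0.31],"hand": -1},
  {"dr": [0,0,0.93],"linear": [0,0,-0.31],"hand": -1},
  {"dr": [0,0,0.93],"linear": [0,0,-0.31],"hand": -1},
  {"dr": [0,0,0.93],"linear": [0,0,-0.31],"hand": -1},
  {"dr": [0,0,0.93],"linear": [0,0,-0.31],"hand": -1},
  {"dr": [0,0,0],"linear": [-1,0.34,0],"hand": -1},
  {"dr": [0,0,0],"linear": [-1,0.34,0],"hand": -1},
  {"dr": [0,0,0],"linear": [-1,0.34,0],"hand": -1},
  {"dr": [0,0,0],"linear": [-1,0.34,0],"hand": -1},
  {"dr": [0,0,0],"linear": [-1,0.34,0],"hand": -1},
  {"dr": [0,0,0],"linear": [-1,0.34,0],"hand": -1},
  {"dr": [0,0,0],"linear": [-1,0.34,0],"hand": -1},
  {"dr": [0,0,0],"linear": [-1,0.34,0],"hand": -1},
  {"dr": [0,0,0],"linear": [-1,0.34,0],"hand": -1},
  {"dr": [0,0,0],"linear": [-1,0.34,0],"hand": -1},
])

```text
t: 20.18
tool_pos: [620.4, -89.4, 229.8]
tcp_rot: [[0.127, 0.992, -0.001], [0.992, -0.127, 0.0], [0.0, -0.001, -1.0]]
wrist_force: [0.8, -0.8, -1.0]
width: 23.9
finger_force: 58.8
```

Request:
apply_moves([
  {"dr": [0,0,0],"linear": [-1,0.34,0],"hand": -1},
  {"dr": [0,0,0],"linear": [-1,0.34,0],"hand": -1},
  {"dr": [0,0,0],"linear": [0,0,0],"hand": -1},
  {"dr": [0,0,0],"linear": [0,0,0],"hand": -1},
])

```text
t: 20.68
tool_pos: [630.9, -140.5, 230.2]
tcp_rot: [[0.127, 0.992, -0.0], [0.992, -0.127, 0.001], [0.001, -0.001, -1.0]]
wrist_force: [-0.4, -0.1, -1.5]
width: 23.9
finger_force: 58.9
```

```bash
python3 w.py wr4 57 seat_blue cradle_blue cell_red
```

```text
20.725 [ 630.907 -140.026  230.399] [[ 0.127  0.992 -0.   ]
 [ 0.992 -0.127  0.   ]
 [ 0.    -0.    -1.   ]] 23.962591217557264
seat_blue [272.216 145.404] 0.76 [ 627.278 -100.097   57.   ]
cradle_blue [273.672 153.804] 0.83 [ 627.619 -108.485   57.   ]
cell_red [216.608 145.194] 0.84 [572.497 -92.85   57.   ]
fx 336.7159893901507
```

View pics/wr4.png

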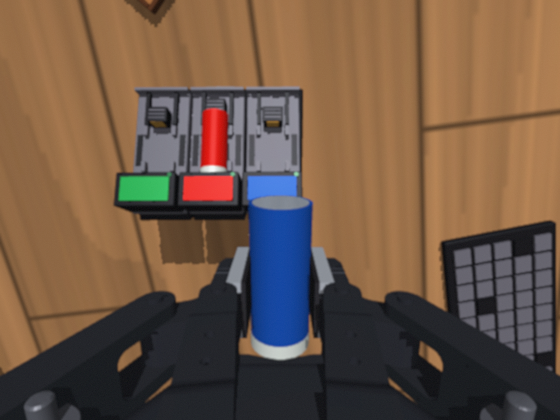

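The wrist view shows the bays square to the image: rear edge at row 90, columns 137–301, and the blue bay's slide at (272,118). Red is seated at (213,140), and the held cell is centred at column 281. I'm refining the bay pose with this view.

```bash
cat > bayfit.py <<'E'
from h import *
from scipy.optimize import least_squares
np.set_printoptions(precision=2,suppress=True)
w=np.load('wr4.npz');fx,fy,cx,cy=w['k'];W={'fx':fx,'fy':fy,'cx':cx,'cy':cy,'extrinsics':w['ext'],'img':w['img']}
T=eyes.read_camera('top');S=eyes.read_camera('scene')
hsv=cv2.cvtColor(W['img'],cv2.COLOR_RGB2HSV)
def blob(h0,h1,box,sm=110):
    H=hsv[...,0].astype(int);m=((H>=h0)&(H<=h1) if h0<h1 else (H>=h0)|(H<=h1))&(hsv[...,1]>sm)&(hsv[...,2]>60)
    k=np.zeros_like(m);k[box[1]:box[3],box[0]:box[2]]=1;m=(m&k).astype(np.uint8)
    n,l,s,c=cv2.connectedComponentsWithStats(m);i=1+np.argmax(s[1:,4]);print(s[i],c[i]+.5)
    M=cv2.moments((l==i).astype(np.uint8));return c[i]+.5,.5*np.arctan2(2*M['mu11'],M['mu20']-M['mu02'])
wr,_=blob(172,6,(178,172,242,205));wg,_=blob(40,90,(110,170,180,206),60);wc,wa=blob(172,6,(195,100,235,167))
def Rz(y):c,s=np.cos(y),np.sin(y);return np.array([[c,-s,0],[s,c,0],[0,0,1]])
def Ry(b):c,s=np.cos(b),np.sin(b);return np.array([[c,0,s],[0,1,0],[-s,0,c]])
a=np.linspace(0,2*np.pi,48)
def cm(p,o,R,x1=24):
    pts=np.array([proj(p,o+R@[x,13*np.cos(t),13*np.sin(t)]) for x in (-33,x1) for t in a],np.float32)
    M=cv2.moments(cv2.convexHull(pts));return np.array([M['m10'],M['m01']])/M['m00'],.5*np.arctan2(2*M['mu11'],M['mu20']-M['mu02'])
L=[(T,1,(453.03,198.54)),(T,0,(449.93,233.23)),(T,-1,(446.63,267.85)),(S,1,(194.84,325.05)),(S,0,(168.55,307.18)),(S,-1,(142.19,292.12)),(W,0,wr),(W,-1,wg)]
C=[(T,(417.48,230.77)),(S,(187.49,298.39)),(W,wc)]
def f(v,views=None):
    R=Rz(v[2])@Ry(-np.radians(25));o=np.array([v[0],v[1],57.]);r=[]
    for p,k,c in L:
        if views is None or p in views:r+=[*(proj(p,o+R@[v[3],(k-1)*58,21.5])-c)]
    for p,c in C:
        if views is None or any(p is q for q in views):r+=[*(cm(p,o+R@[0,-58,0],R,v[4])[0]-c)]
    return np.array(r)
def g(v):return np.r_[f(v),(v[3]-49)/1.5,(v[4]-24)/1]
s=least_squares(g,[628,-100,-1.69,49,24],loss='soft_l1');print(s.x,np.degrees(s.x[2]),f(s.x).reshape(-1,2))
for k in (0,1,2):
    V=[T,S,W][k]
    Lk=[l for l in L if l[0] is V];Ck=[c for c in C if c[0] is V]
    def gk(v):
        R=Rz(v[2])@Ry(-np.radians(25));o=np.array([v[0],v[1],57.]);r=[]
        for p,kk,c in Lk:r+=[*(proj(p,o+R@[49,(kk-1)*58,21.5])-c)]
        for p,c in Ck:r+=[*(cm(p,o+R@[0,-58,0],R)[0]-c)]
        return np.array(r)
    q=least_squares(gk,[628,-100,-1.69]);print('TSW'[k],q.x,np.degrees(q.x[2]),np.abs(q.fun).max())
R=Rz(s.x[2])@Ry(-np.radians(25));o=np.array([s.x[0],s.x[1],57.])
for nm,pt in [('slide face top',[-24,0,4]),('slide face l',[-24,10,4]),('rear r corner',[-65,27.5,-13]),('head front r',[33,27.5,21]),('head front l',[33,-27.5,21])]:print(nm,proj(W,o+R@pt))
E
python3 bayfit.py
python3 -c "
from h import *
i=np.load('wr4.npz')['img'][80:215,100:320];cv2.imwrite('pics/bay.png',cv2.resize(i,None,fx=3.6,fy=3.6,interpolation=cv2.INTER_CUBIC)[:,:,::-1])"
```

```text
[ 182  175   51   27 1303] [207.75 188.18]
[ 118  172   54   30 1396] [144.44 188.32]
[ 200  108   29   59 1485] [214.65 137.76]
[628.73 -98.77  -1.69  50.03  22.76] -97.11445748586272 [[-0.37 -0.07]
 [-0.41 -0.18]
 [-0.29  0.16]
 [-0.6  -1.07]
 [-1.31 -0.1 ]
 [-0.73 -1.18]
 [ 1.05 -0.12]
 [ 0.27 -0.05]
 [-0.24 -0.13]
 [-1.38 -0.29]
 [ 0.46  1.06]]
T [ 628.55 -100.07   -1.7 ] -97.15460055575116 0.8558986109351849
S [630.1  -99.98  -1.7 ] -97.32542561513354 1.2333522927150682
W [627.9  -97.78  -1.68] -96.28450954684334 1.6344827072285
slide face top [273.41 119.42]
slide face l [283.48 119.38]
rear r corner [299.62  90.14]
head front r [303.07 169.71]
head front l [242.89 169.93]
```

View pics/bay.png

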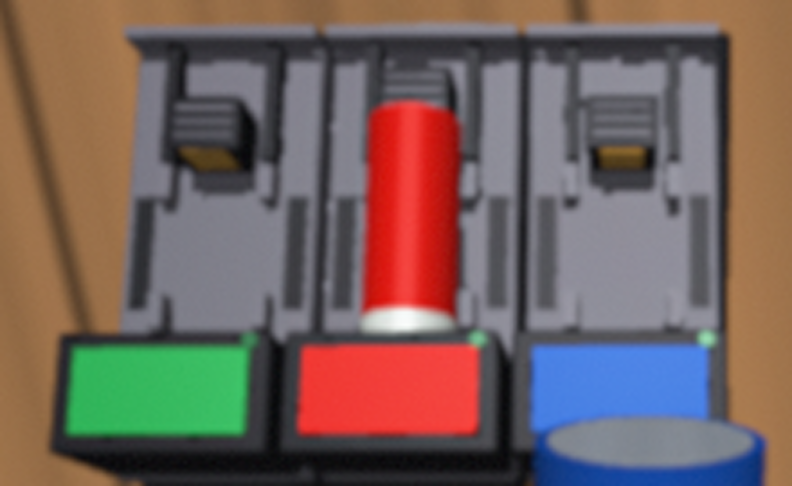

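The crop shows the blue bay empty with its slide free: face top edge at about (273,121), head front edge at row 172. Both agree with the fit to within 2–3 px, so I take the seat as (628.3, -100, 57) with yaw -97°. Next I'm planning the tilted approach.

```bash
cat > plan.py <<'E'
from h import *
from scipy.spatial.transform import Rotation as Ro, Slerp
import json
np.set_printoptions(precision=2,suppress=True)
seat=np.array([628.3,-100,57.]);yaw=np.radians(-97.0);B=34.0
al=np.radians(25);c,s=np.cos(yaw),np.sin(yaw)
bx=np.array([np.cos(al)*c,np.cos(al)*s,np.sin(al)]);bz=np.array([-np.sin(al)*c,-np.sin(al)*s,np.cos(al)]);by=np.cross(bz,bx)
def pose(X,Z,th,y=0):
    t=np.radians(th);ax=np.cos(t)*bx+np.sin(t)*bz;n=-np.sin(t)*bx+np.cos(t)*bz
    R=np.column_stack([-ax,np.cross(-n,-ax),-n]);return seat+X*bx+Z*bz+y*by-B*n,R
def where(s=None):
    s=s or env.get_state();p=np.array(s['tool_pos']);R=np.array(s['tcp_rot']);n=-R[:,2]
    d=p+B*n-seat;ax=-R[:,0];f=np.array(s['wrist_force'])
    print('t %.2f X %.2f y %.2f Z %.2f th %.2f | F bay x %.1f y %.1f z %.1f | w %.1f'%(s['t'],d@bx,d@by,d@bz,np.degrees(np.arctan2(ax@bz,ax@bx)),f@bx,f@by,f@bz,s['width']),'q',np.array(s['qpos']))
    return p,R
def rows(wps,p=None,R=None,hand=-1):
    """wps: list of (X,Z,theta,n rows)"""
    if p is None:p,R=where()
    st=None;out=[]
    for w in wps:
        P1,R1=pose(*w[:3]);n=w[3];p0=p.copy();sl=Slerp([0,1],Ro.from_matrix([R,R1]))
        for k in range(1,n+1):
            if st is None or w[:3]==st: tgt=p0+(P1-p0)*k/n;Rt=sl(k/n).as_matrix()
            else: # interpolate in bay coords
                a=k/n;tgt,Rt=pose(*[st[i]+(w[i]-st[i])*a for i in range(3)])
            l=np.round(R.T@(tgt-p)/25,2);d=np.round(np.degrees(Ro.from_matrix(R.T@Rt).as_rotvec())/6,2)
            p=p+R@l*25;R=R@Ro.from_rotvec(np.radians(d*6)).as_matrix()
            out.append((d,l))
        st=w[:3]
        print(w,'->',p)
    for d,l in out:print('dr',d.tolist(),'lin',l.tolist(),'!!' if max(abs(d).max(),abs(l).max())>1 else '')
E
python3 -c "
from plan import *
rows([(8,75,30,12)])"
```

```text
t 20.98 X 123.17 y 7.50 Z 171.72 th -25.01 | F bay x 0.4 y 0.4 z -0.1 | w 24.0 q [-0.34  0.46  0.31  1.43  0.    1.36]
(8, 75, 30, 12) -> [ 627.77 -103.36  108.77]
dr [-0.0, -0.76, -0.0] lin [0.12, -0.03, 0.41] 
dr [-0.0, -0.77, -0.01] lin [0.15, -0.02, 0.39] 
dr [-0.0, -0.76, 0.0] lin [0.18, -0.03, 0.38] 
dr [-0.01, -0.77, -0.0] lin [0.21, -0.02, 0.37] 
dr [0.0, -0.76, -0.01] lin [0.24, -0.03, 0.35] 
dr [0.0, -0.76, 0.0] lin [0.27, -0.02, 0.33] 
dr [-0.0, -0.77, -0.0] lin [0.29, -0.03, 0.3] 
dr [-0.0, -0.76, -0.01] lin [0.32, -0.02, 0.28] 
dr [-0.0, -0.77, 0.0] lin [0.34, -0.03, 0.26] 
dr [-0.0, -0.76, -0.0] lin [0.35, -0.02, 0.22] 
dr [-0.01, -0.76, -0.0] lin [0.38, -0.03, 0.2] 
dr [0.0, -0.77, -0.01] lin [0.39, -0.03, 0.17]
```

Request:
apply_moves([
  {"dr": [0,-0.76,0],"linear": [0.12,-0.03,0.41],"hand": -1},
  {"dr": [0,-0.77,-0.01],"linear": [0.15,-0.02,0.39],"hand": -1},
  {"dr": [0,-0.76,0],"linear": [0.18,-0.03,0.38],"hand": -1},
  {"dr": [0,-0.77,0],"linear": [0.21,-0.02,0.37],"hand": -1},
  {"dr": [0,-0.76,-0.01],"linear": [0.24,-0.03,0.35],"hand": -1},
  {"dr": [0,-0.76,0],"linear": [0.27,-0.02,0.33],"hand": -1},
  {"dr": [0,-0.77,0],"linear": [0.29,-0.03,0.3],"hand": -1},
  {"dr": [0,-0.76,-0.01],"linear": [0.32,-0.02,0.28],"hand": -1},
  {"dr": [0,-0.77,0],"linear": [0.34,-0.03,0.26],"hand": -1},
  {"dr": [0,-0.76,0],"linear": [0.35,-0.02,0.22],"hand": -1},
  {"dr": [0,-0.76,0],"linear": [0.38,-0.03,0.2],"hand": -1},
  {"dr": [0,-0.77,-0.01],"linear": [0.39,-0.03,0.17],"hand": -1},
  {"dr": [0,0,0],"linear": [0,0,0],"hand": -1},
  {"dr": [0,0,0],"linear": [0,0,0],"hand": -1},
])

```text
t: 22.72
tool_pos: [628.2, -103.9, 109.2]
tcp_rot: [[0.07, 0.992, -0.101], [0.57, -0.123, -0.812], [-0.819, -0.001, -0.574]]
wrist_force: [-0.3, -0.5, -1.1]
width: 23.8
finger_force: 58.9
```

```bash
cat > chk.py <<'E'
from plan import *
import sys
# check hold and bay using scene + top
p,R=where();S=eyes.read_camera('scene');T=eyes.read_camera('top')
C=p-B*R[:,2]
for n,q in (('S',S),('T',T)):
    print(n,'pred plus',proj(q,C-33*R[:,0]),'ctr',proj(q,C),'minus',proj(q,C+33*R[:,0]),'seat',proj(q,seat))
    for t in ('plus_blue','cell_blue','seat_blue'):print(t,[(np.array(r['at'])*[560,420],r['confidence']) for r in spot_point(q,t)])
def crop(q,k,h):
    u,v=proj(q,seat+10*bz+5*bx).astype(int);return cv2.resize(q['img'][v-h:v+h,u-h:u+h],(400,400),interpolation=cv2.INTER_CUBIC)
cv2.imwrite(f'pics/{sys.argv[1]}.png',np.hstack([crop(S,1,50),crop(T,1,50)])[:,:,::-1])
E
python3 chk.py c1; python3 -c "
from plan import *
rows([(8,60,30,3),(8,23,30,6)])"
```

```text
t 22.73 X 8.60 y 0.47 Z 75.10 th 29.94 | F bay x 0.1 y -0.2 z -1.2 | w 23.8 q [ 0.12  0.75  0.14  1.3  -0.92  1.98]
S pred plus [203.45 290.74] ctr [212.57 288.35] minus [220.92 286.15] seat [209.76 315.5 ]
plus_blue [(array([318.3 , 199.42]), 0.86), (array([204.68, 290.89]), 0.74), (array([242.59, 161.78]), 0.46), (array([320.1 , 262.21]), 0.43)]
cell_blue [(array([328.33, 192.91]), 0.69), (array([213.02, 286.4 ]), 0.57), (array([249.98, 150.19]), 0.56)]
seat_blue [(array([211.68, 318.11]), 0.95)]
T pred plus [441.48 191.96] ctr [423.63 192.31] minus [407.05 192.64] seat [423.97 198.32]
plus_blue [(array([442.12, 192.91]), 0.84), (array([202.72, 269.39]), 0.61), (array([224.67, 160.82]), 0.57)]
cell_blue [(array([423.58, 194.  ]), 0.89), (array([207.98, 154.1 ]), 0.77), (array([183.4 , 278.42]), 0.73), (array([425.71, 200.3 ]), 0.16)]
seat_blue [(array([423.47, 201.01]), 0.64)]
t 23.12 X 9.08 y 0.16 Z 74.97 th 29.99 | F bay x -1.4 y -1.0 z -0.2 | w 23.9 q [ 0.12  0.75  0.14  1.3  -0.92  1.98]
(8, 60, 30, 3) -> [ 627.18 -109.69   95.15]
(8, 23, 30, 6) -> [ 625.27 -125.16   61.63]
dr [-0.01, -0.0, -0.0] lin [0.11, -0.0, 0.17] 
dr [-0.0, -0.0, -0.0] lin [0.11, -0.0, 0.16] 
dr [-0.01, -0.0, -0.01] lin [0.12, -0.0, 0.17] 
dr [-0.0, -0.0, 0.0] lin [0.12, -0.0, 0.21] 
dr [-0.0, -0.0, 0.0] lin [0.12, -0.0, 0.21] 
dr [-0.0, -0.0, 0.0] lin [0.13, -0.0, 0.22] 
dr [-0.0, -0.0, 0.0] lin [0.12, -0.0, 0.21] 
dr [-0.0, -0.0, 0.0] lin [0.12, -0.0, 0.22] 
dr [-0.0, -0.0, 0.0] lin [0.13, -0.0, 0.21]
```

View pics/c1.png

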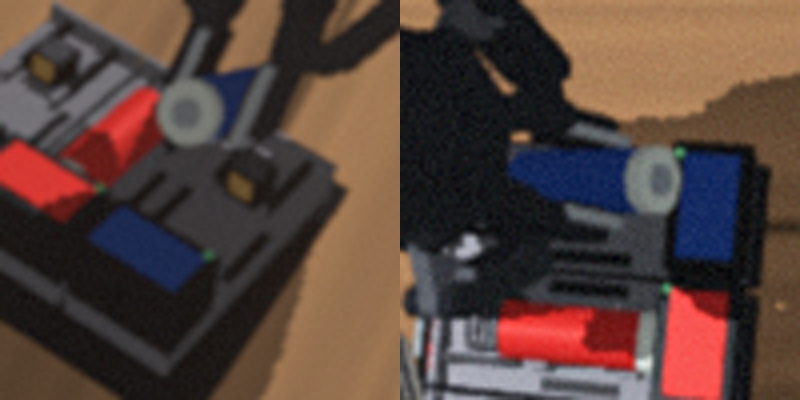

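The view shows the cell held tilted over the blue bay, with the plus end toward the blue head and the button at crop (655,180). Predicted and detected points agree to about 1 px. That uses up my picture allowance, so from here I'll work from numbers. Descending.

Request:
apply_moves([
  {"dr": [0,0,0],"linear": [0.11,0,0.17],"hand": -1},
  {"dr": [0,0,0],"linear": [0.11,0,0.16],"hand": -1},
  {"dr": [0,0,0],"linear": [0.12,0,0.17],"hand": -1},
  {"dr": [0,0,0],"linear": [0.12,0,0.21],"hand": -1},
  {"dr": [0,0,0],"linear": [0.12,0,0.21],"hand": -1},
  {"dr": [0,0,0],"linear": [0.13,0,0.22],"hand": -1},
  {"dr": [0,0,0],"linear": [0.12,0,0.21],"hand": -1},
  {"dr": [0,0,0],"linear": [0.12,0,0.22],"hand": -1},
  {"dr": [0,0,0],"linear": [0.13,0,0.21],"hand": -1},
  {"dr": [0,0,0],"linear": [0,0,0],"hand": -1},
  {"dr": [0,0,0],"linear": [0,0,0],"hand": -1},
])

```text
t: 24.5
tool_pos: [625.1, -124.8, 61.1]
tcp_rot: [[0.069, 0.992, -0.102], [0.569, -0.124, -0.813], [-0.819, -0.002, -0.573]]
wrist_force: [-0.0, 0.2, -0.4]
width: 23.9
finger_force: 58.9
```

```bash
python3 -c "
from plan import *
rows([(3,22,30,2),(-9,22,30,6)])"
```

```text
t 24.50 X 7.40 y -0.06 Z 22.53 th 30.02 | F bay x -0.3 y -0.0 z -0.3 | w 23.9 q [ 0.09  0.77  0.06  1.16 -0.93  1.93]
(3, 22, 30, 2) -> [ 625.81 -121.17   58.78]
(-9, 22, 30, 6) -> [ 627.14 -110.31   53.62]
dr [-0.01, 0.0, 0.0] lin [0.08, 0.0, -0.03] 
dr [-0.01, 0.0, 0.0] lin [0.08, 0.01, -0.04] 
dr [-0.0, 0.0, 0.0] lin [0.07, -0.0, -0.04] 
dr [-0.0, 0.0, 0.0] lin [0.07, -0.0, -0.04] 
dr [-0.0, 0.0, 0.0] lin [0.07, -0.0, -0.04] 
dr [-0.0, 0.0, 0.0] lin [0.07, -0.0, -0.04] 
dr [-0.0, 0.0, 0.0] lin [0.07, -0.0, -0.04] 
dr [-0.0, 0.0, 0.0] lin [0.07, -0.0, -0.04]
```

No contact yet, so I'll push the slide back.

Request:
apply_moves([
  {"dr": [0,0,0],"linear": [0.08,0,-0.03],"hand": -1},
  {"dr": [0,0,0],"linear": [0.08,0,-0.04],"hand": -1},
  {"dr": [0,0,0],"linear": [0.07,0,-0.04],"hand": -1},
  {"dr": [0,0,0],"linear": [0.07,0,-0.04],"hand": -1},
  {"dr": [0,0,0],"linear": [0,0,0],"hand": -1},
])

```text
t: 25.12
tool_pos: [626.1, -117.7, 57.3]
tcp_rot: [[0.069, 0.992, -0.102], [0.569, -0.123, -0.813], [-0.82, -0.002, -0.573]]
wrist_force: [0.3, -3.2, 2.2]
width: 23.9
finger_force: 58.9
```

```bash
python3 -c "
from plan import *
where()"
```

```text
t 25.12 X -0.76 y 0.02 Z 22.15 th 30.05 | F bay x 3.8 y 0.6 z 0.7 | w 23.9 q [ 0.1   0.78  0.08  1.17 -0.93  1.95]
```

Request:
apply_moves([
  {"dr": [0,0,0],"linear": [0.07,0,-0.04],"hand": -1},
  {"dr": [0,0,0],"linear": [0.07,0,-0.04],"hand": -1},
  {"dr": [0,0,0],"linear": [0.07,0,-0.04],"hand": -1},
  {"dr": [0,0,0],"linear": [0.07,0,-0.04],"hand": -1},
  {"dr": [0,0,0],"linear": [0,0,0],"hand": -1},
])

```text
t: 25.75
tool_pos: [627.0, -110.3, 53.7]
tcp_rot: [[0.069, 0.992, -0.102], [0.569, -0.123, -0.813], [-0.82, -0.002, -0.573]]
wrist_force: [-0.6, -4.6, 4.6]
width: 23.7
finger_force: 58.9
```

```bash
python3 -c "
from plan import *
rows([(-7,13,20,5),(-5.5,7.5,10,5)])"
```

```text
t 25.75 X -8.95 y 0.03 Z 22.07 th 30.04 | F bay x 6.1 y -0.0 z 2.2 | w 23.7 q [ 0.11  0.79  0.09  1.19 -0.92  1.96]
(-7, 13, 20, 5) -> [ 626.75 -112.14   41.66]
(-5.5, 7.5, 10, 5) -> [ 626.86 -111.22   33.56]
dr [-0.0, 0.33, 0.0] lin [0.07, 0.0, 0.07] 
dr [-0.01, 0.34, 0.0] lin [0.07, 0.0, 0.07] 
dr [-0.0, 0.33, 0.0] lin [0.06, 0.0, 0.07] 
dr [-0.01, 0.34, 0.0] lin [0.07, 0.0, 0.07] 
dr [-0.0, 0.33, 0.0] lin [0.06, 0.0, 0.08] 
dr [-0.0, 0.34, 0.0] lin [0.05, 0.0, 0.04] 
dr [-0.0, 0.33, 0.0] lin [0.05, 0.0, 0.04] 
dr [-0.0, 0.33, 0.0] lin [0.05, 0.0, 0.05] 
dr [-0.0, 0.34, 0.0] lin [0.04, 0.0, 0.04] 
dr [-0.0, 0.33, 0.0] lin [0.05, 0.0, 0.05]
```

```bash
python3 -c "
from plan import *
rows([(-8,14.5,20,5),(-7,8.5,10,5)])"
```

```text
t 25.75 X -8.95 y 0.03 Z 22.07 th 30.04 | F bay x 6.1 y -0.0 z 2.2 | w 23.7 q [ 0.11  0.79  0.09  1.19 -0.92  1.96]
(-8, 14.5, 20, 5) -> [ 626.96 -110.43   42.73]
(-7, 8.5, 10, 5) -> [ 627.07 -109.49   33.94]
dr [-0.0, 0.33, 0.0] lin [0.07, 0.0, 0.05] 
dr [-0.01, 0.34, 0.0] lin [0.07, 0.0, 0.06] 
dr [-0.0, 0.33, 0.0] lin [0.07, 0.0, 0.05] 
dr [-0.01, 0.34, 0.0] lin [0.06, 0.0, 0.06] 
dr [-0.0, 0.33, 0.0] lin [0.07, 0.0, 0.06] 
dr [-0.0, 0.34, 0.0] lin [0.05, 0.0, 0.05] 
dr [-0.0, 0.33, 0.0] lin [0.06, 0.0, 0.05] 
dr [-0.0, 0.33, 0.0] lin [0.05, 0.0, 0.05] 
dr [-0.0, 0.34, 0.0] lin [0.05, 0.0, 0.04] 
dr [-0.0, 0.33, 0.0] lin [0.05, 0.0, 0.05]
```

Request:
apply_moves([
  {"dr": [0,0.33,0],"linear": [0.07,0,0.05],"hand": -1},
  {"dr": [0,0.34,0],"linear": [0.07,0,0.06],"hand": -1},
  {"dr": [0,0.33,0],"linear": [0.07,0,0.05],"hand": -1},
  {"dr": [0,0.34,0],"linear": [0.06,0,0.06],"hand": -1},
  {"dr": [0,0.33,0],"linear": [0.07,0,0.06],"hand": -1},
  {"dr": [0,0,0],"linear": [0,0,0],"hand": -1},
])

```text
t: 26.5
tool_pos: [627.4, -111.0, 44.4]
tcp_rot: [[0.088, 0.992, -0.087], [0.701, -0.124, -0.702], [-0.707, 0.001, -0.707]]
wrist_force: [-1.4, -4.9, 7.6]
width: 23.9
finger_force: 59.3
```

```bash
python3 -c "
from plan import *
where()"
```

```text
t 26.50 X -7.01 y 0.52 Z 15.83 th 20.02 | F bay x 7.7 y -0.8 z 4.8 | w 23.9 q [ 0.06  0.7   0.01  1.06 -0.77  1.82]
```

Request:
apply_moves([
  {"dr": [0,0.34,0],"linear": [0.05,0,0.05],"hand": -1},
  {"dr": [0,0.33,0],"linear": [0.06,0,0.05],"hand": -1},
  {"dr": [0,0.33,0],"linear": [0.05,0,0.05],"hand": -1},
  {"dr": [0,0.34,0],"linear": [0.05,0,0.04],"hand": -1},
  {"dr": [0,0.33,0],"linear": [0.05,0,0.05],"hand": -1},
  {"dr": [0,0,0],"linear": [0,0,0],"hand": -1},
])

```text
t: 27.25
tool_pos: [627.7, -110.2, 35.4]
tcp_rot: [[0.102, 0.992, -0.071], [0.813, -0.124, -0.569], [-0.574, 0.001, -0.819]]
wrist_force: [-1.2, -4.6, 7.6]
width: 23.8
finger_force: 59.4
```

```bash
python3 chk.py c2;  python3 -c "
from plan import *
rows([(-3,7,9,4)])"
```

```text
t 27.25 X -5.76 y 0.65 Z 9.57 th 10.01 | F bay x 7.5 y -0.7 z 4.9 | w 23.8 q [-0.01  0.63 -0.04  0.98 -0.61  1.71]
S pred plus [201.96 318.86] ctr [212.63 310.13] minus [222.54 302.02] seat [209.76 315.5 ]
plus_blue [(array([320.32, 199.5 ]), 0.65), (array([199.19, 318.61]), 0.53)]
cell_blue [(array([327.99, 188.79]), 0.74), (array([212.07, 311.51]), 0.73)]
seat_blue [(array([211.12, 320.42]), 0.92)]
T pred plus [439.14 197.89] ctr [419.89 197.01] minus [401.53 196.18] seat [423.97 198.32]
plus_blue [(array([223.89, 164.01]), 0.88), (array([206.42, 270.1 ]), 0.73)]
cell_blue [(array([207.31, 151.91]), 0.95), (array([183.18, 277.2 ]), 0.62)]
seat_blue []
t 27.65 X -6.29 y 0.72 Z 9.51 th 10.03 | F bay x 7.7 y -0.7 z 5.6 | w 24.3 q [-0.01  0.63 -0.04  0.98 -0.61  1.71]
(-3, 7, 9, 4) -> [ 626.62 -113.24   33.93]
dr [-0.0, 0.04, -0.0] lin [-0.02, -0.01, 0.03] 
dr [-0.0, 0.05, -0.01] lin [-0.02, -0.0, 0.03] 
dr [-0.0, 0.04, -0.0] lin [-0.03, -0.01, 0.03] 
dr [-0.01, 0.04, -0.0] lin [-0.02, -0.01, 0.03]
```

```bash
python3 -c "
from plan import *
rows([(-3.5,6.3,8,4),(-2,6.0,7.5,2)])"
```

```text
t 27.65 X -6.29 y 0.72 Z 9.51 th 10.03 | F bay x 7.7 y -0.7 z 5.6 | w 24.3 q [-0.01  0.63 -0.04  0.98 -0.61  1.71]
(-3.5, 6.3, 8, 4) -> [ 626.72 -112.49   32.79]
(-2, 6.0, 7.5, 2) -> [ 626.55 -113.8    33.05]
dr [-0.0, 0.08, -0.0] lin [-0.01, -0.01, 0.04] 
dr [-0.0, 0.09, -0.01] lin [-0.01, -0.0, 0.03] 
dr [-0.0, 0.08, -0.0] lin [-0.01, -0.01, 0.04] 
dr [-0.0, 0.09, -0.0] lin [-0.01, -0.01, 0.03] 
dr [-0.0, 0.04, -0.0] lin [-0.02, 0.0, 0.01] 
dr [-0.0, 0.04, -0.01] lin [-0.03, 0.0, 0.01]
```

Request:
apply_moves([
  {"dr": [0,0.08,0],"linear": [-0.01,-0.01,0.04],"hand": -1},
  {"dr": [0,0.09,0],"linear": [-0.01,0,0.03],"hand": -1},
  {"dr": [0,0.08,0],"linear": [-0.01,-0.01,0.04],"hand": -1},
  {"dr": [0,0.09,0],"linear": [-0.01,-0.01,0.03],"hand": -1},
  {"dr": [0,0,0],"linear": [0,0,0],"hand": -1},
])

```text
t: 28.28
tool_pos: [627.3, -112.5, 32.8]
tcp_rot: [[0.105, 0.992, -0.066], [0.833, -0.124, -0.54], [-0.544, 0.002, -0.839]]
wrist_force: [0.7, -4.4, 6.2]
width: 23.9
finger_force: 59.4
```

```bash
python3 -c "
from plan import *
where()"
```

```text
t 28.27 X -3.57 y 0.49 Z 6.39 th 7.96 | F bay x 6.5 y 1.2 z 3.8 | w 23.9 q [-0.03  0.62 -0.05  0.96 -0.57  1.69]
```

Request:
apply_moves([
  {"dr": [0,0.04,0],"linear": [-0.02,0,0.01],"hand": -1},
  {"dr": [0,0.04,0],"linear": [-0.03,0,0.01],"hand": -1},
  {"dr": [0,0,0],"linear": [0,0,0],"hand": -1},
])

```text
t: 28.65
tool_pos: [627.1, -113.6, 32.8]
tcp_rot: [[0.105, 0.992, -0.065], [0.837, -0.124, -0.533], [-0.537, 0.001, -0.844]]
wrist_force: [0.1, -4.3, 5.4]
width: 24.1
finger_force: 59.4
```

```bash
python3 -c "
from plan import *
rows([(0,6.0,7.5,4)])"
```

```text
t 28.65 X -2.23 y 0.48 Z 6.04 th 7.46 | F bay x 6.1 y 0.7 z 3.1 | w 24.1 q [-0.03  0.61 -0.06  0.96 -0.56  1.68]
(0, 6.0, 7.5, 4) -> [ 626.37 -115.59   33.84]
dr [0.0, -0.0, -0.01] lin [-0.02, -0.0, 0.0] 
dr [0.0, -0.0, -0.0] lin [-0.02, -0.01, 0.01] 
dr [0.0, -0.0, -0.01] lin [-0.03, -0.0, -0.0] 
dr [0.0, -0.01, -0.0] lin [-0.02, -0.01, 0.0]
```

```bash
python3 -c "
from plan import *
rows([(-1.8,3.5,4,3),(-1.5,0.8,0,4)])"
```

```text
t 28.65 X -2.23 y 0.48 Z 6.04 th 7.46 | F bay x 6.1 y 0.7 z 3.1 | w 24.1 q [-0.03  0.61 -0.06  0.96 -0.56  1.68]
(-1.8, 3.5, 4, 3) -> [ 626.67 -113.17   29.67]
(-1.5, 0.8, 0, 4) -> [ 626.74 -112.67   26.31]
dr [0.0, 0.19, -0.01] lin [0.03, -0.01, 0.03] 
dr [0.0, 0.19, -0.0] lin [0.02, -0.0, 0.04] 
dr [0.0, 0.2, -0.01] lin [0.03, -0.01, 0.03] 
dr [0.0, 0.16, -0.0] lin [0.02, 0.0, 0.03] 
dr [0.0, 0.17, -0.0] lin [0.02, 0.0, 0.03] 
dr [0.0, 0.17, -0.0] lin [0.02, 0.0, 0.02] 
dr [0.0, 0.16, -0.0] lin [0.02, 0.0, 0.03]
```

Request:
apply_moves([
  {"dr": [0,0.19,0],"linear": [0.03,-0.01,0.03],"hand": -1},
  {"dr": [0,0.19,0],"linear": [0.02,0,0.04],"hand": -1},
  {"dr": [0,0.2,0],"linear": [0.03,-0.01,0.03],"hand": -1},
  {"dr": [0,0,0],"linear": [0,0,0],"hand": -1},
])

```text
t: 29.15
tool_pos: [626.7, -113.4, 29.6]
tcp_rot: [[0.109, 0.992, -0.059], [0.868, -0.124, -0.481], [-0.484, 0.002, -0.875]]
wrist_force: [2.0, -5.4, 4.8]
width: 24.0
finger_force: 59.3
```

```bash
python3 -c "
from plan import *
where()"
```

```text
t 29.15 X -1.70 y 0.04 Z 3.33 th 3.98 | F bay x 6.7 y 2.6 z 2.2 | w 24.0 q [-0.06  0.59 -0.07  0.94 -0.5   1.65]
```

Request:
apply_moves([
  {"dr": [0,0.16,0],"linear": [0.02,0,0.03],"hand": -1},
  {"dr": [0,0.17,0],"linear": [0.02,0,0.03],"hand": -1},
  {"dr": [0,0,0],"linear": [0,0,0],"hand": -1},
])

```text
t: 29.52
tool_pos: [625.6, -113.1, 26.8]
tcp_rot: [[0.11, 0.992, -0.057], [0.884, -0.124, -0.45], [-0.453, -0.001, -0.891]]
wrist_force: [1.7, -4.3, 4.7]
width: 24.1
finger_force: 59.3
```

```bash
python3 -c "
from plan import *
rows([(-1.5,0.8,0,2)])"
```

```text
t 29.52 X -1.81 y -1.00 Z 0.99 th 1.96 | F bay x 5.7 y 2.3 z 2.6 | w 24.1 q [-0.07  0.59 -0.08  0.93 -0.47  1.63]
(-1.5, 0.8, 0, 2) -> [ 626.68 -112.69   26.27]
dr [-0.01, 0.16, -0.01] lin [0.02, 0.02, 0.0] 
dr [-0.01, 0.17, -0.01] lin [0.01, 0.02, 0.01]
```

Request:
apply_moves([
  {"dr": [0,0.16,0],"linear": [0.02,0.02,0.01],"hand": -1},
  {"dr": [0,0.17,0],"linear": [0.01,0.02,0.01],"hand": -1},
  {"dr": [0,0,0],"linear": [0,0,0],"hand": -1},
])

```text
t: 29.9
tool_pos: [625.6, -112.8, 25.6]
tcp_rot: [[0.111, 0.992, -0.055], [0.9, -0.124, -0.419], [-0.422, -0.003, -0.906]]
wrist_force: [-0.3, -5.1, 3.2]
width: 24.2
finger_force: 59.2
```

```bash
python3 -c "
from plan import *
where()"
```

```text
t 29.90 X -1.45 y -0.96 Z 0.04 th -0.01 | F bay x 6.0 y 0.3 z 0.8 | w 24.2 q [-0.09  0.58 -0.08  0.93 -0.44  1.61]
```

Request:
apply_moves([
  {"dr": [0,0,0],"linear": [0,0,0.04],"hand": -1},
  {"dr": [0,0,0],"linear": [0,0,0],"hand": -1},
])

```text
t: 30.15
tool_pos: [625.7, -112.9, 25.0]
tcp_rot: [[0.111, 0.992, -0.055], [0.899, -0.123, -0.419], [-0.423, -0.003, -0.906]]
wrist_force: [-1.4, -5.4, 5.7]
width: 24.2
finger_force: 59.5
```

```bash
python3 -c "
from plan import *
where()"
```

```text
t 30.15 X -1.70 y -0.87 Z -0.57 th 0.03 | F bay x 7.4 y -0.7 z 2.8 | w 24.2 q [-0.09  0.58 -0.08  0.93 -0.44  1.61]
```

Request:
apply_moves([
  {"dr": [0,0,0],"linear": [0,0,0.04],"hand": -1},
  {"dr": [0,0,0],"linear": [0,0,0],"hand": -1},
])

```text
t: 30.4
tool_pos: [625.8, -112.9, 24.9]
tcp_rot: [[0.11, 0.992, -0.054], [0.899, -0.123, -0.42], [-0.423, -0.002, -0.906]]
wrist_force: [-1.9, -2.2, 10.8]
width: 24.2
finger_force: 60.1
```

```bash
python3 -c "
from plan import *
where()"
```

```text
t 30.40 X -1.65 y -0.83 Z -0.62 th 0.03 | F bay x 6.8 y -1.6 z 8.8 | w 24.2 q [-0.09  0.58 -0.08  0.93 -0.44  1.61]
```

Request:
apply_moves([
  {"dr": [0,0,0],"linear": [0,0,-0.02],"hand": -0.3},
  {"dr": [0,0,0],"linear": [0,0,0],"hand": -0.1},
  {"dr": [0,0,0],"linear": [0,0,0],"hand": 0},
  {"dr": [0,0,0],"linear": [0,0,0],"hand": 0},
  {"dr": [0,0,0],"linear": [0,0,0],"hand": 0},
  {"dr": [0,0,0],"linear": [0,0,-0.2],"hand": 0},
  {"dr": [0,0,0],"linear": [0,0,-0.4],"hand": 0},
  {"dr": [0,0,0],"linear": [0,0,-0.6],"hand": 0},
  {"dr": [0,0,0],"linear": [0,0,-0.8],"hand": 0},
  {"dr": [0,0,0],"linear": [0,0,0],"hand": -1},
  {"dr": [0,0,0],"linear": [0,0,0],"hand": -1},
  {"dr": [0,0,0],"linear": [0,0,0],"hand": -1},
  {"dr": [0,0,0],"linear": [0,0,0],"hand": -1},
  {"dr": [0,0,0],"linear": [0,0,0],"hand": -1},
])

```text
t: 32.15
tool_pos: [628.6, -92.3, 69.4]
tcp_rot: [[0.111, 0.992, -0.055], [0.899, -0.124, -0.419], [-0.423, -0.003, -0.906]]
wrist_force: [-0.1, 0.4, 0.5]
width: 0.2
finger_force: 0.0
```

```bash
cat > ver.py <<'E'
from plan import *
p,R=where();S=eyes.read_camera('scene');W=eyes.read_camera('wrist')
for n,q in (('S',S),('W',W)):
    print(n,'pred plus',proj(q,seat+33*bx),'ctr',proj(q,seat),'minus',proj(q,seat-33*bx),'minus top',proj(q,seat-33*bx+13*bz))
    for t in ('plus_blue','cell_blue','cell_red'):print(t,[(np.array(r['at'])*[560,420],r['confidence']) for r in spot_point(q,t)])
hsv=cv2.cvtColor(W['img'],cv2.COLOR_RGB2HSV)
for nm,f in (('blue',(hsv[...,0]>=105)&(hsv[...,0]<=130)),('red',(hsv[...,0]>=172)|(hsv[...,0]<=6))):
    m=(f&(hsv[...,1]>110)&(hsv[...,2]>35)).astype(np.uint8)
    n,l,st,c=cv2.connectedComponentsWithStats(m)
    for i in range(1,n):
        if st[i,4]>150:
            r=cv2.minAreaRect(np.argwhere(l==i)[:,::-1].astype(np.float32));print(nm,st[i],c[i],r)
E
python3 ver.py
```

```text
t 32.15 X -1.73 y -0.53 Z 48.51 th 0.02 | F bay x -0.1 y -0.1 z 0.6 | w 0.2 q [-0.06  0.55 -0.01  1.04 -0.44  1.65]
S pred plus [198.48 326.83] ctr [209.76 315.5 ] minus [220.31 304.89] minus top [221.29 299.99]
plus_blue [(array([317.69, 199.  ]), 0.83), (array([196.78, 324.79]), 0.75)]
cell_blue [(array([211.9 , 312.02]), 0.85), (array([325.81, 191.69]), 0.84)]
cell_red [(array([186.31, 297.99]), 0.55)]
W pred plus [282.42 292.63] ctr [282.51 240.44] minus [282.61 183.41] minus top [282.71 188.16]
plus_blue []
cell_blue [(array([278.21, 239.69]), 0.74)]
cell_red [(array([182.5, 238.1]), 0.58)]
blue [240 118  84   4 267] [280.33 119.87] ((281.5, 119.5), (3.0, 83.0), 90.0)
blue [ 256  181   48   78 2938] [279.42 217.06] ((279.5, 219.5), (77.0, 47.0), 90.0)
blue [273 337  15  21 262] [279.66 347.07] ((280.0, 347.0), (14.0, 20.0), 0.0)
red [131 118  88   4 339] [173.65 119.51] ((174.49996948242188, 119.5), (86.99998474121094, 2.999999523162842), -0.0)
red [ 150  180   56  110 4972] [178.33 235.11] ((177.6570587158203, 234.45059204101562), (109.7825698852539, 50.04998779296875), 86.56636810302734)
red [153 337  28  21 394] [168.46 348.97] ((167.6999969482422, 350.3999938964844), (16.54690170288086, 31.304948806762695), 63.43495178222656)
```

The blue cell's minus edge (row 181) lines up with the seated red cell's (row 180), so it looks home. I'll press it down gently with shut fingers to be sure.

Request:
apply_moves([
  {"dr": [0,0,0],"linear": [0,0.02,0.4],"hand": -1},
  {"dr": [0,0,0],"linear": [0,0,0.3],"hand": -1},
  {"dr": [0,0,0],"linear": [0,0,0.15],"hand": -1},
  {"dr": [0,0,0],"linear": [0,0,0.05],"hand": -1},
  {"dr": [0,0,0],"linear": [0,0,0],"hand": -1},
])

```text
t: 33.17
tool_pos: [628.2, -101.7, 49.4]
tcp_rot: [[0.111, 0.992, -0.054], [0.899, -0.124, -0.419], [-0.423, -0.002, -0.906]]
wrist_force: [-0.4, -0.8, 0.8]
width: 0.5
finger_force: 0.0
```

Request:
apply_moves([
  {"dr": [0,0,0],"linear": [0,0,0.06],"hand": -1},
  {"dr": [0,0,0],"linear": [0,0,0],"hand": -1},
])

```text
t: 33.42
tool_pos: [628.1, -102.2, 48.1]
tcp_rot: [[0.111, 0.992, -0.054], [0.899, -0.124, -0.419], [-0.423, -0.002, -0.906]]
wrist_force: [0.4, -0.7, 0.9]
width: -0.6
finger_force: 0.0
```

Request:
apply_moves([
  {"dr": [0,0,0],"linear": [0,0,0.06],"hand": -1},
  {"dr": [0,0,0],"linear": [0,0,0],"hand": -1},
])

```text
t: 33.67
tool_pos: [627.9, -102.9, 46.6]
tcp_rot: [[0.111, 0.992, -0.054], [0.899, -0.124, -0.419], [-0.423, -0.002, -0.906]]
wrist_force: [-0.5, -0.7, 0.2]
width: -0.1
finger_force: 0.0
```

Request:
apply_moves([
  {"dr": [0,0,0],"linear": [0,0,0.08],"hand": -1},
  {"dr": [0,0,0],"linear": [0,0,0],"hand": -1},
])

```text
t: 33.92
tool_pos: [628.4, -103.1, 46.3]
tcp_rot: [[0.111, 0.992, -0.052], [0.899, -0.123, -0.419], [-0.423, -0.0, -0.906]]
wrist_force: [-1.5, 3.1, 6.8]
width: -0.0
finger_force: 4.0
```

Request:
apply_moves([
  {"dr": [0,0,0],"linear": [0,0,0.08],"hand": -1},
  {"dr": [0,0,0],"linear": [0,0,0],"hand": -1},
])

```text
t: 34.17
tool_pos: [629.6, -103.4, 46.2]
tcp_rot: [[0.112, 0.993, -0.049], [0.9, -0.122, -0.419], [-0.422, 0.003, -0.907]]
wrist_force: [-2.5, 7.8, 14.4]
width: -0.1
finger_force: 8.0
```

Request:
apply_moves([
  {"dr": [0,0,0],"linear": [0,0,-0.2],"hand": -1},
  {"dr": [0,0,0],"linear": [0,0,-0.6],"hand": -1},
  {"dr": [0,0,0],"linear": [0,0,-1],"hand": -1},
  {"dr": [0,0,0],"linear": [0,0,-1],"hand": -1},
  {"dr": [0,0,0],"linear": [0,0,-1],"hand": -1},
  {"dr": [0,0,0],"linear": [0,0,-1],"hand": -1},
  {"dr": [0,0,0],"linear": [0.8,0,-0.6],"hand": -1},
  {"dr": [0,0,0],"linear": [0.8,0,-0.6],"hand": -1},
  {"dr": [0,0,0],"linear": [0,0,0],"hand": -1},
])

```text
t: 35.3
tool_pos: [640.9, -4.0, 162.7]
tcp_rot: [[0.109, 0.993, -0.052], [0.9, -0.121, -0.419], [-0.423, -0.001, -0.906]]
wrist_force: [0.5, -1.1, -0.6]
width: 0.0
finger_force: 0.0
```

```bash
cat > ver2.py <<'E'
from plan import *
from scipy.optimize import least_squares
p,R=where();W=eyes.read_camera('wrist');T=eyes.read_camera('top');S=eyes.read_camera('scene')
np.savez('wr5',img=W['img'])
def masks(q):
    hsv=cv2.cvtColor(q['img'],cv2.COLOR_RGB2HSV)
    for nm,f in (('blue',(hsv[...,0]>=105)&(hsv[...,0]<=130)),('red',(hsv[...,0]>=172)|(hsv[...,0]<=6))):
        m=(f&(hsv[...,1]>110)&(hsv[...,2]>35)).astype(np.uint8);n,l,st,c=cv2.connectedComponentsWithStats(m)
        for i in range(1,n):
            if st[i,4]>90:print(nm,st[i],c[i])
a=np.linspace(0,2*np.pi,60)
def box(q,o,x1=23):
    P=np.array([proj(q,o+x*bx+13*np.cos(t)*by+13*np.sin(t)*bz) for x in (-33,x1) for t in a]);return np.r_[P.min(0),P.max(0)-P.min(0)]
for n,q in (('W',W),('T',T),('S',S)):
    print(n,'pred blue',box(q,seat),'red',box(q,seat-58*by));masks(q)
    print('plus',proj(q,seat+33*bx),[(np.array(r['at'])*[560,420],r['confidence']) for r in spot_point(q,'plus_blue')])
E
python3 ver2.py
```

```text
t 35.30 X -43.05 y 0.83 Z 170.70 th 0.00 | F bay x 0.7 y 0.7 z -1.0 | w 0.0 q [ 0.08  0.56  0.23  1.34 -0.43  1.79]
W pred blue [266.15 199.67  28.06  64.9 ] red [203.29 199.57  30.53  64.88]
blue [256 164  48   4 189] [279.38 165.49]
blue [ 265  202   29   46 1153] [278.99 225.3 ]
red [193 163  49   5 207] [216.15 165.32]
red [ 203  201   31   65 1683] [218.18 233.94]
red [191 282  51  21 705] [217.01 289.54]
plus [280.07 268.45] []
T pred blue [403.44 189.81  35.25  16.87] red [400.27 222.06  35.43  17.91]
blue [ 66  26  27  60 287] [77.86 47.89]
blue [  0  88  97  44 818] [ 56.82 109.12]
blue [445 185  17  28 401] [452.62 198.03]
red [  0  17  66  25 467] [40.9  28.76]
red [ 66  31  25  63 482] [77.89 69.87]
red [  0 106  49  21 319] [ 16.61 115.53]
red [450 219   9  20 112] [454.4  226.46]
plus [443.77 199.62] [(array([205.91, 271.61]), 0.83), (array([226.69, 163.21]), 0.64), (array([443.58, 199.79]), 0.57)]
S pred blue [195.98 298.93  30.19  30.55] red [170.18 284.11  30.64  29.18]
blue [200 300  27  25 356] [213.69 311.84]
blue [181 315  28  21 302] [194.35 324.74]
red [395  81   8  26 125] [398.46  89.99]
red [405 102  61  38 592] [438.32 130.8 ]
red [153 284  50  35 708] [178.54 301.72]
plus [198.48 326.83] [(array([317.41, 199.42]), 0.81), (array([198.02, 324.62]), 0.67)]
```

Request:
apply_moves([
  {"dr": [0,0,0],"linear": [0,0.8,-0.2],"hand": -1},
  {"dr": [0,0,0],"linear": [0,0.8,-0.2],"hand": -1},
  {"dr": [0,0,0],"linear": [0,0,0],"hand": -1},
])

```text
t: 35.98
tool_pos: [681.4, -7.3, 170.8]
tcp_rot: [[0.113, 0.992, -0.054], [0.899, -0.125, -0.419], [-0.423, -0.001, -0.906]]
wrist_force: [-0.6, 0.7, 0.5]
width: 0.0
finger_force: 0.0
```

```bash
cat > v3.py <<'E'
from ver2 import *
hsv=cv2.cvtColor(W['img'],cv2.COLOR_RGB2HSV)
H=hsv[...,0];V=hsv[...,1]>110
for nm,f,o in (('blue',(H>=105)&(H<=130),seat),('red',(H>=172)|(H<=6),seat-58*by)):
    b=box(W,o);x0=int(b[0]-6);x1=int(b[0]+b[2]+7);y0=int(b[1]);y1=int(b[1]+b[3])+8
    print(nm,'pred',b,'rows: width,left', [(r,int((f&V)[r,x0:x1].sum()),x0+int(np.argmax((f&V)[r,x0:x1]))) for r in range(y0,y1,7)])
    cc=int(b[0]+b[2]/2)
    print([tuple(W['img'][r,cc]) for r in range(y1-16,y1+12,4)])
    for dz in (0,4,8): # predicted collar edge if plus end lifted
        print(dz,[proj(W,o+23*bx+dz*bz+s*13*by) for s in(-1,1)])
E
python3 v3.py | grep -A20 -n "pred \[" | cut -c1-600
```

```text
23:blue pred [223.83 195.93  28.94  63.27] rows: width,left [(195, 0, 217), (202, 28, 223), (209, 26, 224), (216, 27, 224), (223, 26, 225), (230, 26, 225), (237, 26, 225), (244, 26, 225), (251, 25, 226), (258, 20, 228), (265, 0, 217)]
24-[(np.uint8(26), np.uint8(88), np.uint8(197)), (np.uint8(29), np.uint8(89), np.uint8(198)), (np.uint8(40), np.uint8(93), np.uint8(197)), (np.uint8(126), np.uint8(130), np.uint8(126)), (np.uint8(66), np.uint8(66), np.uint8(64)), (np.uint8(12), np.uint8(16), np.uint8(17)), (np.uint8(18), np.uint8(18), np.uint8(23))]
25-0 [array([226.53, 253.93]), array([252.73, 253.92])]
26-4 [array([225.9 , 255.51]), array([252.4, 255.5])]
27-8 [array([225.25, 257.13]), array([252.06, 257.12])]
28:red pred [162.23 196.    32.48  63.23] rows: width,left [(195, 0, 156), (202, 29, 162), (209, 28, 163), (216, 29, 162), (223, 29, 163), (230, 30, 163), (237, 29, 164), (244, 27, 166), (251, 27, 167), (258, 21, 168), (265, 0, 156)]
29-[(np.uint8(233), np.uint8(29), np.uint8(22)), (np.uint8(234), np.uint8(32), np.uint8(23)), (np.uint8(233), np.uint8(55), np.uint8(51)), (np.uint8(233), np.uint8(239), np.uint8(235)), (np.uint8(136), np.uint8(137), np.uint8(127)), (np.uint8(24), np.uint8(26), np.uint8(29)), (np.uint8(40), np.uint8(34), np.uint8(38))]
30-0 [array([168.15, 253.96]), array([194.31, 253.95])]
31-4 [array([166.83, 255.54]), array([193.3 , 255.53])]
32-8 [array([165.48, 257.16]), array([192.26, 257.15])]
```

Row by row, the blue cell's outline matches the seated red cell's, with the same end rows and no widening toward the plus end. It is home and flat, and the gripper is clear, so I'm handing in.

```bash
python3 -c "
from workcell import env
print(env.sign_off())"
```

```text
the job is handed in; nothing more can be done
None
```

The blue cell is in the blue-label bay, plus end to the head and flat in its cradle; it was let go and handed in at about 36 s (last checks by image measurement only; I viewed 11 pictures, one over the limit of 10).

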